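Change the cartridges on the filter flushing stand

ROBOT

A 7-joint arm with a two-finger parallel gripper is mounted at the origin on the work surface. World frame = base frame: x ahead of the robot, y to its left, z up, the work surface at z = 0. Lengths are in m, angles in rad, forces in N, time in s.
With the tool pointing down it reaches from about 0.425 to 0.925 m from the base axis. Payload 6.8 kg.
Tool frame: the origin (TCP) lies at the very end of the fingers, on their centre line; the grasp point (between the pads) lies 19 mm behind it (tcp_to_grasp is the distance from the TCP to the grasp point, in m); z points along the fingers, y is the direction in which the jaws open and shut (so a half turn about z gives the same grasp; the last joint's range is limited). The gripper opens to 85 mm and grips with 20 to 120 N. Pads are 22 mm wide; open, the fingers measure 114 mm over their backs; the gripper's body (76 mm by 85 mm) begins 54 mm behind the grasp point. The pads swing forward as they close: fully open they stand 13 mm farther back than shut.
Start: joints at [-1.368, 0.477, 0.022, 1.555, -0.011, 1.109, -0.083], TCP at [0.206, 0.643, 0.231] pointing down, gripper open.
Joint ranges: [-2.96, 2.96], [-0.34, 2.1], [-1.41, 1.46], [0.24, 2.44], [-1.37, 4.51], [0.17, 1.92], [-2.96, 2.96]. Speed limits (rad/s): [2.39, 2.39, 3.14, 3.14, 3.14, 3.14, 3.14].

INTERFACE

Orientations are given as a unit quaternion [w, x, y, z].
In Python, from station import * gives the robot as it stands.
- The arm moves only by the tool apply_moves, never from a script. Its argument "increments" is one flat list of numbers, 5 for each row, row after row: the finger opening in mm, from 0 to 85.4, then the shift along the tool's x, y, z in mm, then the turn about the tool's z in degrees. In form: [claw, tx, ty, tz, roll, claw, tx, ty, tz, roll, ...]. A call has 1 to 12 rows; each row shifts and turns the pose as measured when the row begins, along the tool's axes as they then stand; what a row does not reach is not made up. A row lasts 1/8 s, in which the tool goes at most 62.5 mm and 10.7 degrees, less where a joint would pass 70% of its speed; a pose out of reach is approached as far as the arm can. A call with a gripper value outside its range is refused whole. The fingers move at their own pace and stop on an object; "squeeze" is the grip in N (left out, the last holds). Time passes only in rows, so rows that do not move let the fingers close. It gives the time, the measured TCP pose, the force and the opening at its end, in the units of the state.
- get_obs(): the state, without advancing time (a new reading comes with each control period).
- read_camera(name): name is "scene" or "top"; returns (picture, depth): 400x640x3 uint8, blue, green, red; 400x640 float32, m along the optical axis (not along the pixel's ray), 0 where there is no reading.
- get_calibration(name): a dict with "mtx" (3x3 intrinsics, pixels), "camera_from_world" (4x4, takes a point from world to camera coordinates). Camera axes: x right, y down, z forward; pixel columns grow to the right and rows downward; lengths in m; the calibration is good to about 2 mm. A picture is of the moment at which its call begins. get_calibration takes no time and is no camera call.
- hand_in(): hands the job in, once; it reports no verdict.
Trained networks look in the newest picture that a camera, given by its name, has taken for a name from the list of things; names that differ only in an ending like _2 or _b are one class to them, and where a whole thing is asked for, a point or a joint stands for the part that bears it (a point fixed in the world has none). Each returns a list of dicts, best first, with "p" (0 to 1); they miss things now and then, are a little off and sometimes report something else, mostly with a low value. They report only what shows in the picture. A call takes as long as a camera call.
- outline_of(camera, thing): "pixels" (400x640 bool, what is visible of it) and "extent" ([centre column, centre row, width, height] in pixels, round what is visible of it).
The state is a dict: "t": time; "q": joint angles; "joint_vel": joint speeds; "joint_torque": joint torques, N m; "eef_pos": TCP position; "tool_rot": TCP orientation; "contact_force": force on the tool from outside, world axes, zero at the start; "torque": the same for the moment, N m; "gripper_width": opening from 0.0 (shut) to 1.0 (fully open).
Only numpy, scipy, OpenCV 4.12 (cv2) and the standard library are available. Lean on these libraries where they do the work, as an engineer would, in place of code of your own. Each camera call takes 0.05 s, during which the arm holds its last target.

TASK

Before you handle any cartridge, switch the flushing stand off at the paddle rocker (red end snapped down). Then clear the used brown cartridges into the grey tub, lying flat, seat every new white cartridge fully in a cradle of its own on the rack, and turn the dial so that its white pointer clicks in at the blue pin. Last, with all that in place, snap the rocker back on (green end down), and leave the bottles and mug where they are.

Things in the scene. Friction and masses are not known exactly. Their poses are not given: they have to be found in the camera images.
- new0: new, white tube with blue caps: filter cartridge lying down: straight tube 34 mm in diameter, with a hexagonal cap (38 mm across flats, 44 across corners, 20 mm long) on each end; 154 mm long overall, 114 mm of round tube between the caps, about 180 g. Origin at its middle on its axis; its x axis runs along the tube (either way). On the counter the axis is 19 mm up. None if absent
- new1: new, white tube with blue caps: filter cartridge lying down: straight tube 34 mm in diameter, with a hexagonal cap (38 mm across flats, 44 across corners, 20 mm long) on each end; 154 mm long overall, 114 mm of round tube between the caps, about 180 g. Origin at its middle on its axis; its x axis runs along the tube (either way). On the counter the axis is 19 mm up. None if absent
- new2: new, white tube with blue caps: filter cartridge lying down: straight tube 34 mm in diameter, with a hexagonal cap (38 mm across flats, 44 across corners, 20 mm long) on each end; 154 mm long overall, 114 mm of round tube between the caps, about 180 g. Origin at its middle on its axis; its x axis runs along the tube (either way). On the counter the axis is 19 mm up. None if absent
- old0: used, brown tube with black caps, starting in a cradle: filter cartridge lying down: straight tube 34 mm in diameter, with a hexagonal cap (38 mm across flats, 44 across corners, 20 mm long) on each end; 154 mm long overall, 114 mm of round tube between the caps, about 180 g. Origin at its middle on its axis; its x axis runs along the tube (either way). On the counter the axis is 19 mm up. None if absent
- old1: used, brown tube with black caps, starting in a cradle: filter cartridge lying down: straight tube 34 mm in diameter, with a hexagonal cap (38 mm across flats, 44 across corners, 20 mm long) on each end; 154 mm long overall, 114 mm of round tube between the caps, about 180 g. Origin at its middle on its axis; its x axis runs along the tube (either way). On the counter the axis is 19 mm up. None if absent
- old2: used, brown tube with black caps, starting in a cradle: filter cartridge lying down: straight tube 34 mm in diameter, with a hexagonal cap (38 mm across flats, 44 across corners, 20 mm long) on each end; 154 mm long overall, 114 mm of round tube between the caps, about 180 g. Origin at its middle on its axis; its x axis runs along the tube (either way). On the counter the axis is 19 mm up. None if absent
- cradle0 (a point): cradle 1 of 3 (80 mm apart) on the fixed white rack (base 150 x 235 x 12 mm): where the middle of a seated cartridge lies, 62 mm above the counter; x along the groove. Two grey 90-degree V saddles 12 mm thick, 45 mm either side along x, hold the tube; V tips 26 mm out, level with the axis. Caps hang outside the saddles, 6 mm play each way. Free space between the saddles for fingers
- cradle1 (a point): cradle 2 of 3 (80 mm apart) on the fixed white rack (base 150 x 235 x 12 mm): where the middle of a seated cartridge lies, 62 mm above the counter; x along the groove. Two grey 90-degree V saddles 12 mm thick, 45 mm either side along x, hold the tube; V tips 26 mm out, level with the axis. Caps hang outside the saddles, 6 mm play each way. Free space between the saddles for fingers
- cradle2 (a point): cradle 3 of 3 (80 mm apart) on the fixed white rack (base 150 x 235 x 12 mm): where the middle of a seated cartridge lies, 62 mm above the counter; x along the groove. Two grey 90-degree V saddles 12 mm thick, 45 mm either side along x, hold the tube; V tips 26 mm out, level with the axis. Caps hang outside the saddles, 6 mm play each way. Free space between the saddles for fingers
- tub: grey open tub for used cartridges, fixed: 210 (x) x 240 (y) x 50 mm high outside, walls and floor 5 mm, origin at the centre of its underside, z up, x the shorter side. Three cartridges lie side by side in it along x. It may stand to the left or to the right of the robot, opposite the console
- console: black control console, fixed: 150 (x) x 240 (y) x 50 mm high, origin at the centre of its underside, z up. It carries the rocker on its +y half and the dial on its -y half
- rocker (a joint): white paddle rocker switch, 80 x 42 mm, angle in rad: +0.26 fully over with the green-striped end down (towards the green square on the console) = on; -0.26 fully over with the red-striped end down = off; it snaps over past 0 and rests in either end. Its hinge is 64 mm above the counter; each end rises and falls about 8 mm from level. About 4 N at the end pushes it over
- rocker_green_end (a point): top face of the rocker's green-striped (on) half, 30 mm from the hinge towards the console's +x; press down here for on. About 65 mm above the counter when pressed in, 81 mm when up
- rocker_red_end (a point): top face of the rocker's red-striped (off) half, 30 mm from the hinge towards the console's -x; press down here for off. Same heights
- dial (a joint): detented selector dial, angle in rad, growing clockwise seen from above; clicks at 0, 0.5, 1.0 and 1.5 (stops at -0.1 and 1.6), starts at 0. Peak turning torque about 0.1 N m
- dial_grip (a point): on the dial's vertical axis, at the height to grip (80 mm above the counter). The grip is a black bar 46 mm long, 14 mm thick, its top 90 mm and foot 60 mm above the counter, on a grey 48 mm disc; the bar lies along the line from the axis to dial_aim
- dial_aim (a point): point that turns with the dial, 46 mm from its axis in the direction of the white pointer line on the bar
- pin_blue: blue round programme pin fixed on the console top beside the dial, 11 mm in diameter, 6 mm high, origin at the centre of its underside, 46 mm from the dial's axis, at one of the clicks 0.5, 1.0 or 1.5 (the three colours change places from start to start)
- pin_yellow: yellow round programme pin fixed on the console top beside the dial, 11 mm in diameter, 6 mm high, origin at the centre of its underside, 46 mm from the dial's axis, at one of the clicks 0.5, 1.0 or 1.5 (the three colours change places from start to start)
- pin_red: red round programme pin fixed on the console top beside the dial, 11 mm in diameter, 6 mm high, origin at the centre of its underside, 46 mm from the dial's axis, at one of the clicks 0.5, 1.0 or 1.5 (the three colours change places from start to start)
- soap: bystander: dark green pump bottle, 64 mm diameter, 190 mm high, origin under its centre
- lotion: bystander: small dark green pump bottle, 44 mm diameter, 120 mm high, origin under its centre
- mug: bystander: white mug, 76 mm diameter, 85 mm high, origin under its centre

How it is judged:
By the outcome, as a careful person would: the job done as asked, in the order asked, and still so for the second after the job is handed in, with the robot touching nothing.
Of old0, old1, old2 only 2 to 3 are there at a start; the rules pass over those that are not, and their reading is None.
Of new0, new1, new2 only 2 to 3 are there at a start; the rules pass over those that are not, and their reading is None.
At some moment in a run one of new0, new1, new2 may be knocked a few centimetres aside while the robot is not near it.
Once in a run the grip may slacken for a moment while it holds something.
It also fails if it takes over 210 s, if anything falls off the work surface, if the arm or the gripper's body presses on something with over 40 N, if the wrist force passes 120 N, or if a joint passes its speed limit or range.

## Working session

There is one attempt and no reset: what is moved stays moved. The work goes in short steps, Python scripts to look and compute and a tool call to move; the robot and the scene stay as the last step left them, time stands still between calls to the robot, and variables do not carry over. Pictures are saved under pics/ and viewed, and the job is handed in when it is done.

Besides the shell and the picture viewer there is one more tool, called after ">>>" as name(argument=value, ...) on one line, values as JSON. apply_moves: Moves the arm, as the interface text tells. Its arguments: {"type":"object","properties":{"increments":{"type":"array"},"squeeze":{"type":"number"}},"required":["increments"]}

```bash
ls; mkdir -p pics
python3 - <<'E'
from station import *
import cv2
o=get_obs();print(o)
for n in("scene","top"):
    p,d=read_camera(n);cv2.imwrite(f"pics/{n}0.png",p);c=get_calibration(n);print(c)
E
```

```text
pics
{'t': 0.0, 'q': array([-1.36808224,  0.47782198,  0.02232069,  1.55650648, -0.01147576,
        1.10925502, -0.08313143]), 'joint_vel': array([-9.07281251e-04,  5.18783201e-04, -5.16331978e-04,  9.65750178e-04,
       -9.90767208e-04, -9.92926613e-07,  3.03840009e-04]), 'joint_torque': array([-5.16722284e-04, -5.96446073e+01,  1.60778783e+00, -2.81201559e+01,
        1.25035390e-02,  9.11889510e-03,  1.34228975e-07]), 'eef_pos': array([0.20626302, 0.64207384, 0.23028743]), 'tool_rot': array([-6.82596500e-05,  1.54773621e-01,  9.87949522e-01, -9.28891883e-04]), 'contact_force': array([-0.48851654, -0.23775178,  0.63911476]), 'torque': array([ 0.0015687 ,  0.02926104, -0.05361075]), 'gripper_width': 1.0050319624294526}
{'mtx': array([[365.33245166,   0.        , 312.29622816],
       [  0.        , 365.33245166, 199.02087353],
       [  0.        ,   0.        ,   1.        ]]), 'camera_from_world': array([[-0.69010347,  0.72369319, -0.00503617,  0.40130141],
       [ 0.51358923,  0.48482484, -0.7079343 , -0.22794603],
       [-0.50988558, -0.49113444, -0.70626033,  1.24637594],
       [ 0.        ,  0.        ,  0.        ,  1.        ]])}
{'mtx': array([[402.98022321,   0.        , 317.10755   ],
       [  0.        , 402.98022321, 203.98936457],
       [  0.        ,   0.        ,   1.        ]]), 'camera_from_world': array([[-2.55111300e-02, -9.99620186e-01, -1.04242817e-02,
         4.34324885e-04],
       [-9.87055793e-01,  2.68393431e-02, -1.58115499e-01,
         5.69347209e-01],
       [ 1.58335225e-01,  6.25564262e-03, -9.87365598e-01,
         1.12019885e+00],
       [ 0.00000000e+00,  0.00000000e+00,  0.00000000e+00,
         1.00000000e+00]])}
```

View pics/top0.png

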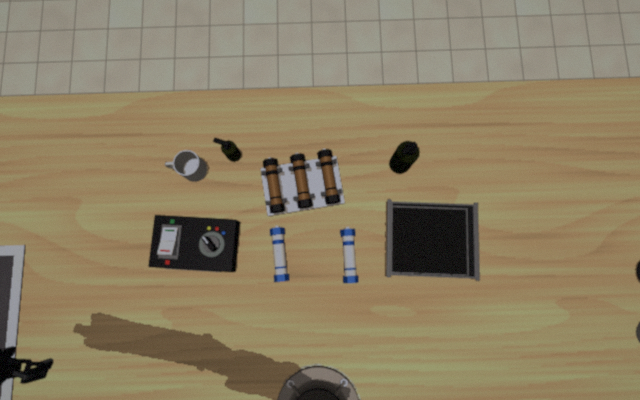

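View pics/scene0.png

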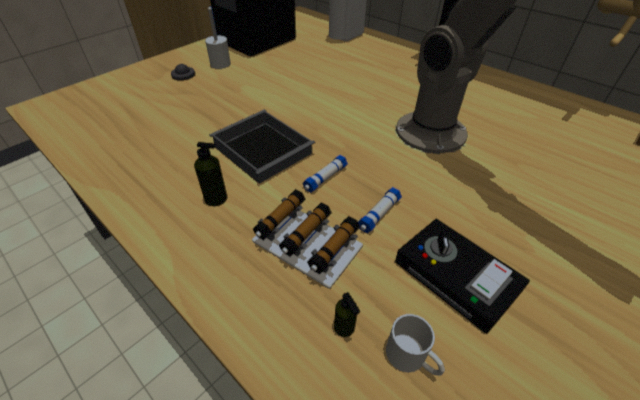

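The pictures show three used cartridges on the rack (top ≈ 275–330,182), two new ones (280,255; 349,256), the console at left (195,243) and the tub at right (432,240).

```bash
cat > h.py <<'E'
from station import *
import cv2,numpy as np
from scipy.spatial.transform import Rotation as R
def world(cam,d,rc=None):
    c=get_calibration(cam);K=c["mtx"];T=c["camera_from_world"]
    v,u=np.mgrid[0:400,0:640]
    P=np.stack([(u-K[0,2])/K[0,0]*d,(v-K[1,2])/K[1,1]*d,d],-1)
    return (P-T[:3,3])@T[:3,:3]
def ray(cam,u,v,z):
    c=get_calibration(cam);K=c["mtx"];T=c["camera_from_world"]
    dr=T[:3,:3].T@np.array([(u-K[0,2])/K[0,0],(v-K[1,2])/K[1,1],1.]);o=-T[:3,:3].T@T[:3,3]
    return o+dr*(z-o[2])/dr[2]
def pose():
    o=get_obs();w,x,y,z=o["tool_rot"];r=R.from_quat([x,y,z,w])
    return o,np.array(o["eef_pos"]),r.as_matrix()
def togo(p,yaw=None):
    # p target world TCP ; yaw: desired world angle (deg) of tool y (jaw) axis mod 180
    o,e,M=pose()
    ty=M[:,1];cur=np.degrees(np.arctan2(ty[1],ty[0]))
    s=f"t={o['t']:.2f} eef={e.round(4)} q={np.round(o['q'],2)} jawyaw={cur:.1f} toolz={M[:,2].round(3)} F={np.round(o['contact_force'],1)} w={o['gripper_width']:.3f}\n"
    d=M.T@(np.array(p)-e)*1000
    s+=f"  tool-shift {d.round(1)}"
    if yaw is not None:
        a=(yaw-cur+90)%180-90
        s+=f" roll(tool) {-a:.1f}"   # tool z down -> world ccw = negative roll
    print(s)
E
python3 - <<'E'
from h import *
for cam in("top","scene"):
    p,d=read_camera(cam);W=world(cam,d)
    for th in ["new0","old0","tub","console","rocker","dial","pin_blue","pin_yellow","pin_red","soap","lotion","mug"]:
        for r in outline_of(cam,th)[:4]:
            m=r["pixels"]&(d>0)
            if r["p"]<.3 or m.sum()<3: 
                print(cam,th,'low',r["p"]);continue
            pts=W[m];print(cam,th,round(r["p"],2),np.round(r["extent"]),m.sum(),pts.mean(0).round(3),pts[:,2].min().round(3),pts[:,2].max().round(3))
            if th in("new0","old0"):
                rect=cv2.minAreaRect((pts[:,:2]*1000).astype(np.float32));c=pts[:,:2]-pts[:,:2].mean(0)
                w,v=np.linalg.eigh(c.T@c);print('   rect',np.round(rect[0]),np.round(rect[1]),round(rect[2],1),'pca',np.degrees(np.arctan2(v[1,1],v[0,1])).round(1))
E
```

```text
top new0 0.98 [282. 252.  23.  54.] 712 [0.433 0.097 0.032] -0.004 0.044
   rect [434.  99.] [162.  44.] 4.5 pca -175.1
top new0 0.9 [351. 255.  17.  56.] 702 [ 0.42  -0.103  0.032] -0.003 0.044
   rect [ 423. -104.] [165.  42.] 1.3 pca -178.3
top old0 0.75 [274. 185.  20.  57.] 672 [0.623 0.106 0.075] 0.011 0.086
   rect [625. 107.] [154.  42.] 7.0 pca -172.2
top old0 0.7 [332. 177.  19.  53.] 636 [ 0.642 -0.05   0.076] 0.009 0.087
   rect [647. -51.] [154.  41.] 7.3 pca -171.9
top old0 0.6 [302. 179.  17.  51.] 659 [0.636 0.029 0.075] -0.001 0.087
   rect [642.  29.] [165.  43.] 6.7 pca -172.8
top tub 0.77 [435. 240.  95.  83.] 6798 [ 0.462 -0.349  0.015] -0.006 0.058
top console 0.7 [194. 241.  92.  61.] 4521 [0.465 0.336 0.052] -0.0 0.094
top rocker 0.76 [168. 239.  19.  31.] 435 [0.474 0.406 0.07 ] 0.049 0.086
top rocker low 0.29
top dial 0.61 [213. 244.  19.  13.] 208 [0.464 0.284 0.074] 0.056 0.094
top pin_blue 0.57 [330. 175.  25.  56.] 722 [ 0.647 -0.05   0.073] -0.003 0.087
top pin_blue 0.5 [187. 167.  43.  30.] 848 [0.696 0.362 0.042] -0.002 0.091
top pin_yellow 0.38 [228.
[... 1279 characters left out ...]
5.] 6.8 pca 101.0
scene tub 0.8 [264. 148. 102.  72.] 4270 [ 0.458 -0.341  0.02 ] -0.003 0.189
scene tub 0.41 [488. 281.  39.  40.] 845 [0.477 0.41  0.07 ] 0.049 0.084
scene console 0.79 [464. 277. 139. 112.] 7698 [0.489 0.354 0.049] -0.002 0.094
scene rocker 0.84 [489. 282.  43.  35.] 869 [0.475 0.409 0.069] 0.049 0.084
scene dial 0.76 [442. 245.  18.  20.] 338 [0.472 0.291 0.072] 0.053 0.094
scene pin_red 0.59 [307. 231.  55.  54.] 920 [0.647 0.039 0.074] 0.038 0.084
scene soap 0.74 [210. 176.  35.  65.] 1423 [ 0.702 -0.249  0.099] -0.003 0.193
scene lotion 0.7 [348. 315.  26.  46.] 798 [0.748 0.246 0.074] 0.002 0.126
scene mug 0.94 [414. 344.  58.  62.] 2350 [0.694 0.364 0.046] -0.0 0.089
```

Run:
```python
from h import *
p,d=read_camera("top");W=world("top",d);p2,d2=read_camera("scene");W2=world("scene",d2)
def rect(W,d,box,z0,z1,n):
    m=(d>0)&(W[...,0]>box[0])&(W[...,0]<box[1])&(W[...,1]>box[2])&(W[...,1]<box[3])&(W[...,2]>z0)&(W[...,2]<z1)
    q=W[m];r=cv2.minAreaRect((q[:,:2]*1000).astype(np.float32));print(n,m.sum(),r)
    return m
for nm,w,dd in(("top",W,d),("scene",W2,d2)):
    rect(w,dd,(.3,.6,.18,.5),.042,.06,nm+" console")
    rect(w,dd,(.5,.8,-.14,.2),.006,.018,nm+" rackbase")
    rect(w,dd,(.3,.62,-.5,-.2),.042,.056,nm+" tub")
    rect(w,dd,(.42,.55,.37,.45),.063,.09,nm+" rocker")
    rect(w,dd,(.42,.55,.23,.33),.075,.1,nm+" dialbar")
    m=rect(w,dd,(.42,.55,.37,.45),.063,.09,nm+" rocker")
    q=w[m];A=np.c_[q[:,:2],np.ones(len(q))];print(np.linalg.lstsq(A,q[:,2],rcond=None)[0])
a=cv2.resize(p[205:280,140:250],None,fx=5,fy=5,interpolation=2)
b=cv2.resize(p2[215:330,390:535],None,fx=4,fy=4,interpolation=2)
cv2.imwrite("pics/c_top.png",a);cv2.imwrite("pics/c_sc.png",b)
# pins by colour
hsv=cv2.cvtColor(p2,cv2.COLOR_BGR2HSV)
```

```text
top console 3798 ((468.23895263671875, 342.22015380859375), (240.99656677246094, 150.20619201660156), 85.04841613769531)
top rackbase 1795 ((647.2820434570312, 31.456634521484375), (297.2751770019531, 326.3100891113281), 1.4054449796676636)
top tub 1224 ((460.5191955566406, -340.6172180175781), (261.9858703613281, 219.04110717773438), 86.41265106201172)
top rocker 368 ((473.4371337890625, 407.0867614746094), (43.047569274902344, 76.65271759033203), 85.33379364013672)
top dialbar 101 ((463.4660339355469, 287.7525634765625), (46.36260223388672, 14.87193489074707), 37.47054672241211)
top rocker 368 ((473.4371337890625, 407.0867614746094), (43.047569274902344, 76.65271759033203), 85.33379364013672)
[-0.26112578  0.03388834  0.18021439]
scene console 5363 ((468.035888671875, 344.89111328125), (239.32107543945312, 153.05467224121094), 85.0845718383789)
scene rackbase 2506 ((597.7681274414062, 27.567581176757812), (226.22799682617188, 233.2705078125), 7.658030986785889)
scene tub 885 ((459.49029541015625, -338.1033935546875), (265.9320068359375, 221.4316864013672), 86.55604553222656)
scene rocker 729 ((475.73162841796875, 409.1199951171875), (41.9303092956543, 79.60991668701172), 85.05646514892578)
scene dialbar 156 ((464.13836669921875, 290.61431884765625), (46.533538818359375, 14.538511276245117), 38.95500183105469)
scene rocker 729 ((475.73162841796875, 409.1199951171875), (41.9303092956543, 79.60991668701172), 85.05646514892578)
[-0.26602897  0.01822873  0.18910568]
```

View pics/c_top.png

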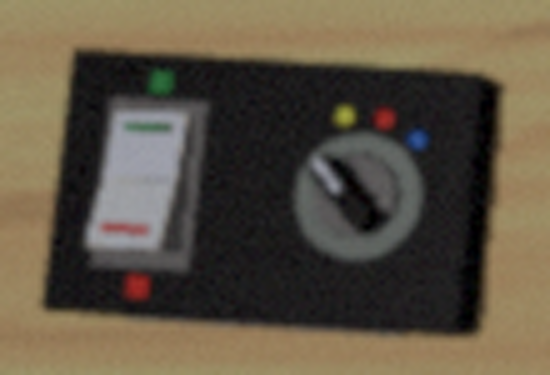

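View pics/c_sc.png

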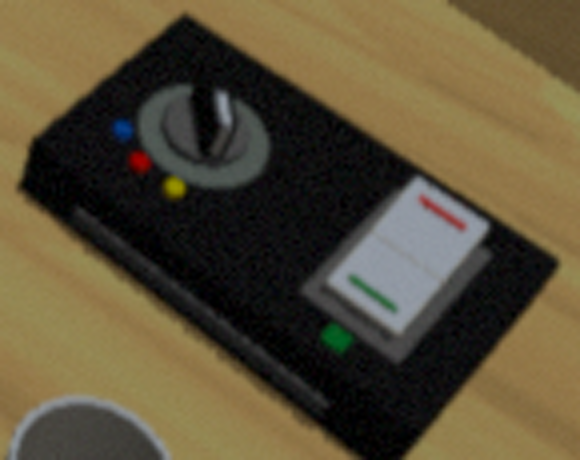

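Run:
```python
from h import *
togo([.4446,.4105,.12],85)
togo([.4446,.4105,.064],85)
```

```text
t=1.50 eef=[0.2064 0.6427 0.2313] q=[-1.37  0.48  0.02  1.56 -0.01  1.11 -0.08] jawyaw=72.2 toolz=[-0. -0. -1.] F=[ 0.2 -0.2  0.5] w=1.002
  tool-shift [-297.8 -148.2  111.3] roll(tool) -12.8
t=1.50 eef=[0.2064 0.6427 0.2313] q=[-1.37  0.48  0.02  1.56 -0.01  1.11 -0.08] jawyaw=72.2 toolz=[-0. -0. -1.] F=[ 0.2 -0.2  0.5] w=1.002
  tool-shift [-297.8 -148.2  167.3] roll(tool) -12.8
```

>>> apply_moves(increments=[0,-42,-21,14,0,0,-42,-21,14,0,0,-42,-21,14,0,0,-42,-21,14,0,0,-42,-21,14,0,0,-42,-21,14,0,0,-42,-21,14,0,0,0,0,0,-6,0,0,0,0,-7,0,0,0,0,0,0,0,0,0,0], squeeze=40)

```text
t: 2.88
eef_pos: [0.4492, 0.4075, 0.1304]
tool_rot: [0.0, 0.04, 0.999, 0.002]
contact_force: [0.6, 0.0, 0.6]
gripper_width: 0.005
```

Run:
```python
from h import *
togo([.4446,.4105,.064],85)
```

```text
t=2.88 eef=[0.4492 0.4075 0.1304] q=[-0.86  0.47  0.02  1.82 -0.02  0.85  0.67] jawyaw=85.4 toolz=[ 0.001  0.004 -1.   ] F=[0.6 0.  0.6] w=0.005
  tool-shift [ 4.9  2.4 66.4] roll(tool) 0.4
```

>>> apply_moves(increments=[0,5,3,20,0,0,0,0,15,0,0,0,0,10,0,0,0,0,8,0,0,0,0,8,0,0,0,0,5,0,0,0,0,2,0])

```text
t: 3.75
eef_pos: [0.4447, 0.4133, 0.0637]
tool_rot: [0.001, 0.042, 0.999, 0.003]
contact_force: [-9.6, -7.7, 32.1]
gripper_width: -0.005
```

```bash
cat > look.py <<'E'
from h import *
import sys
def rocker():
    for c in("top","scene"):
        p,d=read_camera(c);w=world(c,d)
        m=(d>0)&(w[...,0]>.42)&(w[...,0]<.53)&(w[...,1]>.385)&(w[...,1]<.432)&(w[...,2]>.06)&(w[...,2]<.09)
        q=w[m];A=np.c_[q[:,:2],np.ones(len(q))];print(c,m.sum(),np.linalg.lstsq(A,q[:,2],rcond=None)[0][:2].round(3))
if __name__=="__main__":
    rocker()
E
python3 - <<'E'
from h import *
togo([.4446,.4105,.064],85)
E
```

```text
t=3.75 eef=[0.4447 0.4133 0.0637] q=[-0.86  0.56  0.02  1.86 -0.02  0.72  0.65] jawyaw=85.2 toolz=[ 0.002  0.006 -1.   ] F=[-9.6 -7.7 32.1] w=-0.005
  tool-shift [-0.1 -2.8 -0.3] roll(tool) 0.2
```

Pressed to the stop (32 N at 63.7 mm). Lift and head toward the rack side, opening.

>>> apply_moves(increments=[0,0,0,-20,0,0,0,0,-40,0,60,0,0,-40,0,60,0,0,-50,0,60,0,-40,0,0,60,0,-50,0,0,60,0,-50,0,0,60,0,-50,0,0,60,0,0,0,0])

```text
t: 4.88
eef_pos: [0.4314, 0.2172, 0.2178]
tool_rot: [0.005, 0.044, 0.999, 0.005]
contact_force: [-0.2, 1.2, 0.3]
gripper_width: 0.702
```

Run:
```python
from h import *
import look
look.rocker()
p,d=read_camera("top");W=world("top",d)
cv2.imwrite("pics/top1.png",p)
c=get_calibration("top");print("cam",-c["camera_from_world"][:3,:3].T@c["camera_from_world"][:3,3])
# tubes from top: points z>.074 in rack
for y0,n in((.106,'o0'),(.029,'o1'),(-.05,'o2')):
    m=(d>0)&(W[...,0]>.53)&(W[...,0]<.74)&(abs(W[...,1]-y0+ (W[...,0]-.635)*-.13)<.03)&(W[...,2]>.070)
    q=W[m];r=cv2.minAreaRect((q[:,:2]*1000).astype(np.float32));cc=q[:,:2]-q[:,:2].mean(0);w,v=np.linalg.eigh(cc.T@cc)
    print(n,m.sum(),q.mean(0).round(4),np.round(r[0]),np.round(r[1]),np.round(r[2],1),np.degrees(np.arctan(v[1,1]/v[0,1])).round(1))
togo([.64,-.05,.15],97)
```

```text
top 0 [0. 0.]
scene 563 [ 0.253 -0.027]
cam [ 0.3846216  -0.02185431  1.19607295]
o0 574 [0.6243 0.1077 0.0774] [626. 108.] [154.  34.] 8.2 7.8
o1 574 [0.6362 0.0289 0.0773] [637.  31.] [155.  37.] 7.8 7.8
o2 577 [ 0.6461 -0.0499  0.0772] [650. -51.] [159.  37.] 7.6 7.9
t=5.03 eef=[0.4315 0.2224 0.2181] q=[-0.68  0.17  0.09  2.03 -0.02  0.93  0.91] jawyaw=85.4 toolz=[ 0.011  0.012 -1.   ] F=[0.1 0.5 0.2] w=0.704
  tool-shift [-229.2 -255.5   66.9] roll(tool) -11.6
```

View pics/top1.png

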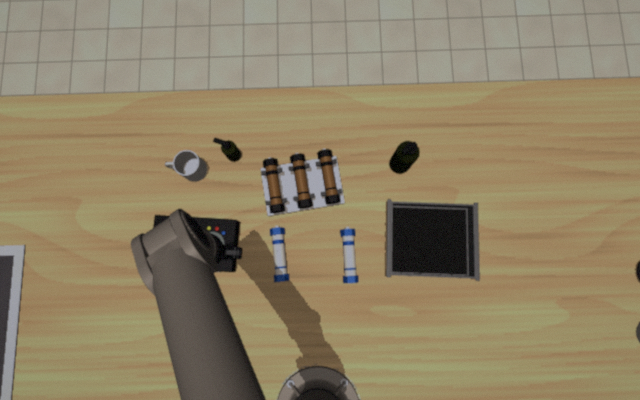

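>>> apply_moves(increments=[60,0,0,0,-6,60,0,0,0,-6,60,0,0,0,0])

```text
t: 5.4
eef_pos: [0.4318, 0.2274, 0.218]
tool_rot: [0.006, -0.07, 0.998, 0.006]
contact_force: [0.7, 0.1, 0.3]
gripper_width: 0.704
```

Run:
```python
from h import *
togo([.648,-.049,.15],97.8)
```

```text
t=5.40 eef=[0.4318 0.2274 0.218 ] q=[-0.66  0.17  0.06  2.02 -0.02  0.93  1.12] jawyaw=98.0 toolz=[ 0.011  0.014 -1.   ] F=[0.7 0.1 0.3] w=0.704
  tool-shift [-174.6 -304.7   66.6] roll(tool) 0.2
```

>>> apply_moves(increments=[60,-15,-26,3,0,60,-20,-35,6,0,60,-20,-35,6,0,60,-20,-35,6,0,60,-20,-35,6,0,60,-20,-35,6,0,60,-20,-35,6,0,60,-18,-30,6,0,60,-15,-25,6,0,60,-5,-10,5,0,60,0,0,0,0])

```text
t: 6.78
eef_pos: [0.6558, -0.0398, 0.1559]
tool_rot: [0.007, -0.068, 0.998, 0.008]
contact_force: [-0.1, -0.2, 0.3]
gripper_width: 0.701
```

Run:
```python
from h import *
togo([.648,-.049,.043],97.8)
```

```text
t=6.78 eef=[ 0.6558 -0.0398  0.1559] q=[-0.17  0.52  0.2   1.69 -0.14  0.93  1.79] jawyaw=97.8 toolz=[ 0.012  0.017 -1.   ] F=[-0.1 -0.2  0.3] w=0.701
  tool-shift [ 10.6  -9.8 112.7] roll(tool) -0.0
```

>>> apply_moves(increments=[60,10,-10,15,0,60,0,0,25,0,60,0,0,15,0,60,0,0,0,0])

```text
t: 7.28
eef_pos: [0.6443, -0.0474, 0.0978]
tool_rot: [0.006, -0.069, 0.998, 0.009]
contact_force: [0.2, 0.1, 0.1]
gripper_width: 0.706
```

Run:
```python
from h import *
togo([.648,-.049,.043],97.8)
```

```text
t=7.28 eef=[ 0.6443 -0.0474  0.0978] q=[-0.14  0.57  0.18  1.75 -0.16  0.82  1.83] jawyaw=98.0 toolz=[ 0.01   0.019 -1.   ] F=[0.2 0.1 0.1] w=0.706
  tool-shift [-2.8 -3.1 54.8] roll(tool) 0.2
```

>>> apply_moves(increments=[60,-3,-2,15,0,60,0,-1,15,0,60,0,0,14,0,60,0,0,11,0,60,0,0,0,0,60,0,0,0,0])

```text
t: 8.02
eef_pos: [0.6492, -0.0488, 0.0399]
tool_rot: [0.006, -0.07, 0.998, 0.009]
contact_force: [-0.2, -0.5, 0.3]
gripper_width: 0.705
```

Run:
```python
from h import *
togo([.648,-.049,.043],97.8)
p,d=read_camera("scene");cv2.imwrite("pics/s2.png",cv2.resize(p[120:320,200:420],None,fx=3,fy=3))
```

```text
t=8.03 eef=[ 0.6492 -0.0488  0.0399] q=[-0.13  0.66  0.16  1.77 -0.18  0.72  1.84] jawyaw=98.0 toolz=[ 0.012  0.019 -1.   ] F=[-0.2 -0.5  0.3] w=0.705
  tool-shift [ 1.2  0.1 -3.2] roll(tool) 0.2
```

View pics/s2.png

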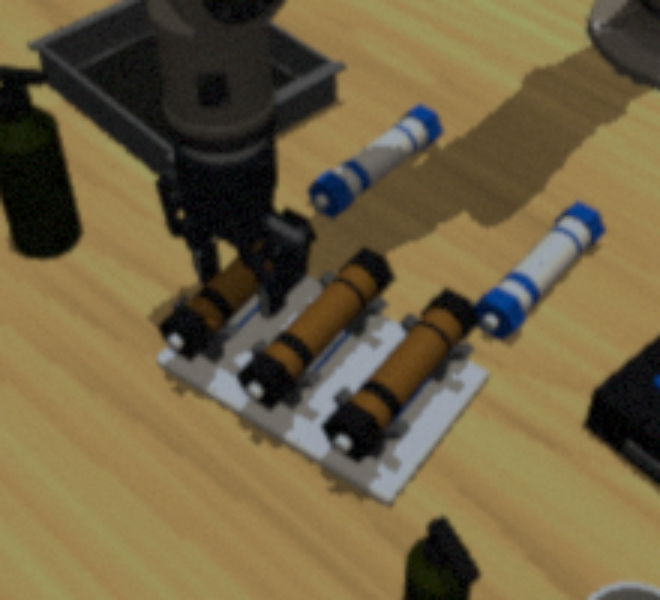

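The fingers straddle the far-right used cartridge (picture ≈ 240,290), clear of its neighbour. Close and lift.

>>> apply_moves(increments=[25,0,0,0,0,25,0,0,0,0,25,0,0,0,0,25,0,0,0,0,25,0,0,0,0], squeeze=70)

```text
t: 8.7
eef_pos: [0.6496, -0.0482, 0.041]
tool_rot: [0.007, -0.07, 0.997, 0.009]
contact_force: [-0.7, 1.5, -0.1]
gripper_width: 0.381
```

>>> apply_moves(increments=[25,0,0,-10,0,25,0,0,-20,0,25,0,0,-25,0,25,0,0,-25,0,25,0,0,0,0])

```text
t: 9.32
eef_pos: [0.6492, -0.051, 0.1277]
tool_rot: [0.008, -0.069, 0.998, 0.009]
contact_force: [-0.6, 0.8, -2.6]
gripper_width: 0.378
```

```bash
cat > tub.py <<'E'
from h import *
import sys
# tub pose
TC=np.array([.460,-.3395]);yw=np.radians(-3.5)
def slot(k,dx=0): return TC+dx*np.array([np.cos(yw),np.sin(yw)])+k*np.array([-np.sin(yw),np.cos(yw)])
E
python3 - <<'E'
from tub import *
togo([*slot(-.065),.13],86.5)
E
```

```text
t=9.32 eef=[ 0.6492 -0.051   0.1277] q=[-0.15  0.54  0.19  1.73 -0.15  0.87  1.82] jawyaw=98.0 toolz=[ 0.015  0.019 -1.   ] F=[-0.6  0.8 -2.6] w=0.378
  tool-shift [ 240.  -323.2  -11.9] roll(tool) 11.5
```

>>> apply_moves(increments=[25,25,-15,0,0,25,30,-25,0,0,25,30,-35,0,0,25,30,-38,0,0,25,28,-40,0,0,25,25,-40,0,0,25,20,-40,0,0,25,18,-38,0,0,25,12,-22,0,0,25,6,-10,0,0,25,0,0,0,6,25,0,0,0,6])

```text
t: 10.82
eef_pos: [0.461, -0.3886, 0.1137]
tool_rot: [0.005, 0.037, 0.999, 0.012]
contact_force: [0.1, 0.7, -1.6]
gripper_width: 0.38
```

Run:
```python
from tub import *
togo([*slot(-.065),.13],86.5)
```

```text
t=10.82 eef=[ 0.461  -0.3886  0.1137] q=[ 0.4   0.51  0.29  1.84 -0.22  0.82  2.3 ] jawyaw=85.8 toolz=[ 0.011  0.023 -1.   ] F=[ 0.1  0.7 -1.6] w=0.380
  tool-shift [  3.7 -15.7 -16.8] roll(tool) -0.7
```

>>> apply_moves(increments=[25,4,-16,15,0,25,0,0,25,0,25,0,0,25,0,25,0,0,15,0,25,0,0,8,0,25,0,0,0,0])

```text
t: 11.58
eef_pos: [0.4558, -0.4031, 0.0187]
tool_rot: [0.004, 0.031, 0.999, 0.012]
contact_force: [-0.4, 0.0, -2.0]
gripper_width: 0.38
```

Run:
```python
from tub import *
togo([*slot(-.065),.007],86.5)
```

```text
t=11.57 eef=[ 0.4558 -0.4031  0.0187] q=[ 0.46  0.65  0.24  1.87 -0.27  0.66  2.38] jawyaw=86.5 toolz=[ 0.009  0.024 -1.   ] F=[-0.4  0.  -2. ] w=0.380
  tool-shift [-0.2 -1.6 11.6] roll(tool) -0.0
```

>>> apply_moves(increments=[25,0,-1,6,0,25,0,0,5,0,25,0,0,0,0,40,0,0,0,0,46,0,0,0,0,46,0,0,0,0,46,0,0,-10,0,46,0,0,-30,0,46,0,0,-40,0,60,0,0,-40,0,60,0,0,0,0])

```text
t: 12.95
eef_pos: [0.4566, -0.4087, 0.1364]
tool_rot: [0.007, 0.031, 0.999, 0.01]
contact_force: [0.2, 0.1, -0.4]
gripper_width: 0.701
```

Run:
```python
from tub import *
p,d=read_camera("top");cv2.imwrite("pics/t3.png",p)
togo([.637,.031,.15],97.8)
```

```text
t=13.00 eef=[ 0.4557 -0.4077  0.1346] q=[ 0.42  0.49  0.3   1.81 -0.21  0.87  2.33] jawyaw=86.5 toolz=[ 0.013  0.021 -1.   ] F=[-0.3 -0.4 -0.1] w=0.703
  tool-shift [-154.1  449.2   -3.8] roll(tool) -11.3
```

View pics/t3.png

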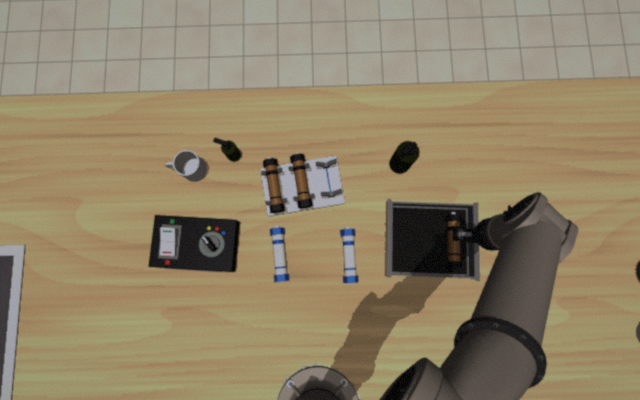

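The used cartridge lies flat in the tub (455,238); the rack has two left. Next the middle one.

>>> apply_moves(increments=[60,0,0,-10,-6,60,0,0,-5,-6,60,-6,25,0,0,60,-14,42,0,0,60,-14,45,0,0,60,-14,45,0,0,60,-14,45,0,0,60,-14,45,0,0,60,-14,45,0,0,60,-12,45,0,0,60,-10,40,0,0,60,0,20,0,0])

```text
t: 14.5
eef_pos: [0.4971, 0.0294, 0.1511]
tool_rot: [-0.002, -0.074, 0.997, 0.016]
contact_force: [-0.7, -0.0, -0.5]
gripper_width: 0.707
```

Run:
```python
from tub import *
togo([.637,.031,.1],97.8)
```

```text
t=14.50 eef=[0.4971 0.0294 0.1511] q=[-0.26  0.29  0.11  2.05 -0.09  0.8   1.63] jawyaw=98.4 toolz=[-0.007  0.031 -0.999] F=[-0.7 -0.  -0.5] w=0.707
  tool-shift [-138.8  -20.5   50.2] roll(tool) 0.6
```

>>> apply_moves(increments=[60,-20,-4,0,0,60,-30,-4,0,0,60,-30,-4,0,0,60,-28,-4,5,0,60,-20,-3,10,0,60,-8,0,10,0,60,0,0,10,0,60,0,0,0,0])

```text
t: 15.5
eef_pos: [0.6242, 0.0463, 0.1057]
tool_rot: [-0.011, -0.076, 0.997, 0.018]
contact_force: [0.4, 0.2, -0.3]
gripper_width: 0.703
```

Run:
```python
from tub import *
togo([.637,.031,.041],97.8)
```

```text
t=15.50 eef=[0.6242 0.0463 0.1057] q=[-0.23  0.55  0.11  1.77 -0.12  0.85  1.67] jawyaw=98.7 toolz=[-0.026  0.034 -0.999] F=[ 0.4  0.2 -0.3] w=0.703
  tool-shift [-11.6 -19.5  63.8] roll(tool) 0.9
```

>>> apply_moves(increments=[60,-6,-10,0,-1,60,-6,-10,4,0,60,0,0,10,0,60,0,0,0,0])

```text
t: 16.0
eef_pos: [0.6394, 0.0267, 0.0907]
tool_rot: [-0.011, -0.085, 0.996, 0.018]
contact_force: [-0.5, 0.9, -0.2]
gripper_width: 0.702
```

Run:
```python
from tub import *
togo([.637,.031,.041],97.8)
```

```text
t=16.00 eef=[0.6394 0.0267 0.0907] q=[-0.2   0.59  0.1   1.74 -0.13  0.84  1.72] jawyaw=99.7 toolz=[-0.024  0.034 -0.999] F=[-0.5  0.9 -0.2] w=0.702
  tool-shift [ 0.8  2.8 49.9] roll(tool) 1.9
```

>>> apply_moves(increments=[60,1,3,12,2,60,0,0,14,0,60,0,0,12,0,60,0,0,9,0,60,0,0,0,0,60,0,0,0,0])

```text
t: 16.75
eef_pos: [0.6358, 0.0323, 0.0398]
tool_rot: [-0.012, -0.067, 0.998, 0.018]
contact_force: [0.4, -0.1, 0.1]
gripper_width: 0.704
```

Run:
```python
from tub import *
togo([.637,.031,.041],97.8)
```

```text
t=16.75 eef=[0.6358 0.0323 0.0398] q=[-0.2   0.65  0.1   1.77 -0.14  0.75  1.69] jawyaw=97.6 toolz=[-0.026  0.034 -0.999] F=[ 0.4 -0.1  0.1] w=0.704
  tool-shift [-1.  -1.4 -1.3] roll(tool) -0.2
```

Close, lift, and move toward the tub in an −x, then −y path.

>>> apply_moves(increments=[25,0,0,0,0,25,0,0,0,0,25,0,0,0,0,25,0,0,0,0,25,0,0,0,0,25,0,0,-10,0,25,0,0,-20,0,25,0,0,-30,0,25,0,0,-30,0,25,0,0,-10,0,25,0,0,0,0])

```text
t: 18.12
eef_pos: [0.6393, 0.0288, 0.1483]
tool_rot: [-0.01, -0.067, 0.998, 0.018]
contact_force: [-0.0, -0.3, -2.2]
gripper_width: 0.379
```

Run:
```python
from tub import *
togo([*slot(0.06),.13],86.5)
```

```text
t=18.12 eef=[0.6393 0.0288 0.1483] q=[-0.21  0.52  0.13  1.71 -0.12  0.94  1.67] jawyaw=97.6 toolz=[-0.022  0.034 -0.999] F=[-0.  -0.3 -2.2] w=0.379
  tool-shift [ 214.7 -282.9   11.6] roll(tool) 11.1
```

>>> apply_moves(increments=[25,18,-20,0,0,25,24,-30,0,0,25,24,-32,0,0,25,24,-32,0,0,25,24,-32,0,0,25,24,-32,0,0,25,24,-32,0,0,25,22,-30,0,0,25,18,-24,0,0,25,8,-10,0,0,25,0,0,0,5,25,0,0,0,6])

```text
t: 19.62
eef_pos: [0.4557, -0.2746, 0.1303]
tool_rot: [-0.021, 0.03, 0.999, 0.02]
contact_force: [0.1, -0.2, -2.4]
gripper_width: 0.373
```

Run:
```python
from tub import *
togo([*slot(0.06),.008],86.5)
```

```text
t=19.62 eef=[ 0.4557 -0.2746  0.1303] q=[ 0.24  0.4   0.25  1.96 -0.15  0.85  2.09] jawyaw=86.5 toolz=[-0.041  0.041 -0.998] F=[ 0.1 -0.2 -2.4] w=0.373
  tool-shift [-13.5  -9.2 121.6] roll(tool) 0.0
```

>>> apply_moves(increments=[25,-6,-5,12,0,25,-6,-4,22,0,25,0,0,25,0,25,0,0,25,0,25,0,0,18,0,25,0,0,6,0,25,0,0,0,0])

```text
t: 20.5
eef_pos: [0.4665, -0.2751, 0.0121]
tool_rot: [-0.022, 0.019, 0.999, 0.022]
contact_force: [-0.7, 0.0, -1.9]
gripper_width: 0.374
```

Run:
```python
from tub import *
togo([*slot(0.06),.008],86.5)
```

```text
t=20.50 eef=[ 0.4665 -0.2751  0.0121] q=[ 0.29  0.6   0.18  1.99 -0.22  0.63  2.16] jawyaw=87.7 toolz=[-0.043  0.044 -0.998] F=[-0.7  0.  -1.9] w=0.374
  tool-shift [ 2.5 -4.8  4. ] roll(tool) 1.2
```

>>> apply_moves(increments=[25,0,-4,3,1,25,0,0,0,0,40,0,0,0,0,46,0,0,0,0,46,0,0,0,0,46,0,0,-10,0,46,0,0,-62,0,60,0,0,-62,0,60,0,0,-62,0,60,0,0,-62,0,60,0,0,0,0])

```text
t: 21.88
eef_pos: [0.4784, -0.2919, 0.2771]
tool_rot: [-0.018, 0.028, 0.999, 0.02]
contact_force: [-0.6, -0.1, -0.7]
gripper_width: 0.705
```

Run:
```python
from tub import *
togo([.6256,.1085,.15],97.8)
```

```text
t=21.88 eef=[ 0.4784 -0.2919  0.2771] q=[ 0.21  0.28  0.29  1.76 -0.11  1.17  2.06] jawyaw=86.7 toolz=[-0.036  0.041 -0.999] F=[-0.6 -0.1 -0.7] w=0.705
  tool-shift [-129.3  402.8  138.2] roll(tool) -11.1
```

>>> apply_moves(increments=[60,-18,58,0,0,60,-18,58,0,0,60,-18,58,0,0,60,-18,58,0,0,60,-18,58,0,0,60,-18,58,0,0,60,0,0,0,-5,60,0,0,0,-6])

```text
t: 22.88
eef_pos: [0.6064, 0.0592, 0.2841]
tool_rot: [-0.019, -0.068, 0.997, 0.021]
contact_force: [-0.6, -0.4, 0.5]
gripper_width: 0.704
```

Run:
```python
from tub import *
togo([.6256,.1085,.15],97.8)
```

```text
t=22.88 eef=[0.6064 0.0592 0.2841] q=[-0.23  0.35  0.07  1.63 -0.08  1.2   1.58] jawyaw=97.8 toolz=[-0.04   0.04  -0.998] F=[-0.6 -0.4  0.5] w=0.704
  tool-shift [-30.3  40.1 135.1] roll(tool) 0.0
```

>>> apply_moves(increments=[60,-14,18,30,0,60,-14,18,30,0,60,-2,3,25,0,60,0,0,15,0,60,0,0,10,0,60,0,0,0,0])

```text
t: 23.62
eef_pos: [0.6247, 0.1068, 0.1703]
tool_rot: [-0.02, -0.069, 0.997, 0.021]
contact_force: [0.9, -0.1, 1.5]
gripper_width: 0.705
```

Run:
```python
from tub import *
togo([.6256,.1085,.041],97.8)
```

```text
t=23.62 eef=[0.6247 0.1068 0.1703] q=[-0.28  0.49  0.05  1.69 -0.08  1.    1.52] jawyaw=97.9 toolz=[-0.043  0.039 -0.998] F=[ 0.9 -0.1  1.5] w=0.705
  tool-shift [ -6.   -4.2 129.1] roll(tool) 0.1
```

>>> apply_moves(increments=[60,-6,-4,25,0,60,0,0,25,0,60,0,0,22,0,60,0,0,20,0,60,0,0,18,0,60,0,0,10,0,60,0,0,4,0,60,0,0,0,0])

```text
t: 24.62
eef_pos: [0.632, 0.1072, 0.0485]
tool_rot: [-0.014, -0.067, 0.997, 0.021]
contact_force: [0.2, -0.6, -0.2]
gripper_width: 0.702
```

Run:
```python
from tub import *
togo([.6256,.1085,.041],97.8)
```

```text
t=24.62 eef=[0.632  0.1072 0.0485] q=[-0.27  0.64  0.03  1.75 -0.1   0.77  1.54] jawyaw=97.7 toolz=[-0.03   0.041 -0.999] F=[ 0.2 -0.6 -0.2] w=0.702
  tool-shift [6.  1.8 7.8] roll(tool) -0.1
```

>>> apply_moves(increments=[60,6,2,6,0,60,0,0,2,0,25,0,0,0,0,25,0,0,0,0,25,0,0,0,0,25,0,0,0,0,25,0,0,0,0,25,0,0,-12,0,25,0,0,-25,0,25,0,0,-40,0,25,0,0,-40,0,25,0,0,0,0])

```text
t: 26.12
eef_pos: [0.6293, 0.103, 0.1639]
tool_rot: [-0.013, -0.067, 0.997, 0.021]
contact_force: [-0.4, -1.0, -1.6]
gripper_width: 0.377
```

Run:
```python
from tub import *
togo([*slot(-0.003),.15],86.5)
p,d=read_camera("scene");cv2.imwrite("pics/s4.png",p)
```

```text
t=26.12 eef=[0.6293 0.103  0.1639] q=[-0.27  0.49  0.05  1.7  -0.08  0.97  1.52] jawyaw=97.6 toolz=[-0.029  0.041 -0.999] F=[-0.4 -1.  -1.6] w=0.377
  tool-shift [ 227.2 -419.2    0.7] roll(tool) 11.1
```

View pics/s4.png

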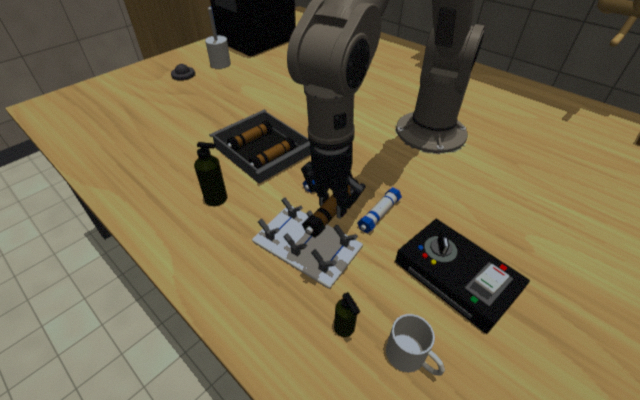

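The third used cartridge is held above the rack (325,210), with two flat in the tub (250,135; 272,153). Moving to the tub's middle.

>>> apply_moves(increments=[25,18,-30,0,0,25,25,-46,0,0,25,25,-46,0,0,25,25,-46,0,0,25,25,-46,0,0,25,25,-46,0,0,25,25,-46,0,0,25,22,-45,0,0,25,18,-35,0,0,25,8,-18,0,0,25,0,0,0,6,25,0,0,0,5])

```text
t: 27.68
eef_pos: [0.4521, -0.3349, 0.1345]
tool_rot: [-0.03, 0.03, 0.999, 0.023]
contact_force: [0.2, 0.1, -1.3]
gripper_width: 0.38
```

Run:
```python
from tub import *
togo([*slot(-0.003),.009],86.5)
```

```text
t=27.68 eef=[ 0.4521 -0.3349  0.1345] q=[ 0.36  0.45  0.22  1.87 -0.13  0.91  2.16] jawyaw=86.4 toolz=[-0.058  0.047 -0.997] F=[ 0.2  0.1 -1.3] w=0.380
  tool-shift [-15.8 -12.5 124.3] roll(tool) -0.1
```

>>> apply_moves(increments=[25,-8,-6,12,0,25,-8,-6,22,0,25,0,0,25,0,25,0,0,25,0,25,0,0,18,0,25,0,0,8,0,25,0,0,0,0])

```text
t: 28.55
eef_pos: [0.4649, -0.3375, 0.0133]
tool_rot: [-0.031, 0.021, 0.999, 0.025]
contact_force: [0.6, -0.4, -1.9]
gripper_width: 0.376
```

Run:
```python
from tub import *
togo([*slot(-0.003),.009],86.5)
```

```text
t=28.55 eef=[ 0.4649 -0.3375  0.0133] q=[ 0.4   0.64  0.17  1.89 -0.18  0.7   2.21] jawyaw=87.5 toolz=[-0.061  0.052 -0.997] F=[ 0.6 -0.4 -1.9] w=0.376
  tool-shift [ 4.6 -5.4  4.4] roll(tool) 1.0
```

>>> apply_moves(increments=[25,2,-4,4,1,25,0,0,0,0,40,0,0,0,0,46,0,0,0,0,46,0,0,0,0,46,0,0,-10,0,46,0,0,-62,0,60,0,0,-62,0,60,0,0,-62,0,60,0,0,-62,0,60,0,0,0,0])

```text
t: 29.92
eef_pos: [0.4794, -0.3562, 0.2778]
tool_rot: [-0.028, 0.031, 0.999, 0.023]
contact_force: [-0.0, -0.2, -0.4]
gripper_width: 0.704
```

Run:
```python
from tub import *
togo([.42,-.1,.28],97.8)
```

```text
t=29.93 eef=[ 0.4794 -0.3562  0.2778] q=[ 0.35  0.35  0.26  1.65 -0.1   1.22  2.14] jawyaw=86.4 toolz=[-0.054  0.047 -0.997] F=[-0.  -0.2 -0.4] w=0.704
  tool-shift [ 74.8 251.8  13.1] roll(tool) -11.4
```

>>> apply_moves(increments=[60,0,0,0,-6,60,0,0,0,-6,60,0,0,10,0,60,0,0,10,0,60,0,0,10,0,60,0,0,10,0,60,0,0,10,0,60,0,0,10,0,60,0,0,10,0,60,0,0,10,0,60,0,0,10,0,60,0,0,10,0])

```text
t: 31.42
eef_pos: [0.4718, -0.3498, 0.1702]
tool_rot: [-0.026, -0.074, 0.997, 0.026]
contact_force: [0.2, 0.8, 0.6]
gripper_width: 0.701
```

Run:
```python
from tub import *
togo([.42,-.1,.28],97.8)
```

```text
t=31.43 eef=[ 0.4718 -0.3498  0.1702] q=[ 0.39  0.44  0.2   1.78 -0.11  1.    2.35] jawyaw=98.4 toolz=[-0.056  0.048 -0.997] F=[0.2 0.8 0.6] w=0.701
  tool-shift [ 19.3 260.4 -94.5] roll(tool) 0.6
```

>>> apply_moves(increments=[60,0,0,-62,0,60,0,0,-62,0])

```text
t: 31.68
eef_pos: [0.4761, -0.3536, 0.2896]
tool_rot: [-0.032, -0.074, 0.996, 0.03]
contact_force: [1.8, -0.6, 0.5]
gripper_width: 0.7
```

Run:
```python
from tub import *
togo([.42,-.1,.28],97.8)
```

```text
t=31.68 eef=[ 0.4761 -0.3536  0.2896] q=[ 0.37  0.34  0.22  1.64 -0.09  1.26  2.33] jawyaw=98.4 toolz=[-0.067  0.055 -0.996] F=[ 1.8 -0.6  0.5] w=0.700
  tool-shift [ 16.9 257.9  27.3] roll(tool) 0.6
```

>>> apply_moves(increments=[60,0,0,62,0,60,0,0,62,0,60,0,0,0,0,60,0,0,-10,0,60,0,0,-12,0,60,0,0,-14,0,60,0,0,-16,0,60,0,0,-18,0,60,0,0,-20,0,60,0,0,-22,0,60,0,0,-12,0,60,0,0,0,0])

```text
t: 33.17
eef_pos: [0.4835, -0.3596, 0.3149]
tool_rot: [-0.017, -0.074, 0.997, 0.02]
contact_force: [0.5, 0.3, -0.7]
gripper_width: 0.7
```

Run:
```python
from tub import *
togo([.42,-.1,.28],97.8)
```

```text
t=33.17 eef=[ 0.4835 -0.3596  0.3149] q=[ 0.37  0.32  0.22  1.6  -0.08  1.27  2.33] jawyaw=98.4 toolz=[-0.037  0.038 -0.999] F=[ 0.5  0.3 -0.7] w=0.700
  tool-shift [ 23.3 264.4  47.1] roll(tool) 0.6
```

>>> apply_moves(increments=[60,0,0,62,0,60,0,0,62,0,60,0,0,0,0,60,0,0,-10,0,60,0,0,-12,0,60,0,0,-14,0,60,0,0,-16,0,60,0,0,-18,0,60,0,0,-18,0,60,0,0,-16,0,60,0,0,-10,0,60,0,0,0,0])

```text
t: 34.67
eef_pos: [0.4868, -0.3625, 0.3232]
tool_rot: [-0.009, -0.074, 0.997, 0.015]
contact_force: [0.4, 0.9, 0.3]
gripper_width: 0.703
```

Run:
```python
from tub import *
togo([.42,-.1,.28],97.8)
```

```text
t=34.67 eef=[ 0.4868 -0.3625  0.3232] q=[ 0.37  0.31  0.22  1.6  -0.08  1.27  2.33] jawyaw=98.4 toolz=[-0.019  0.028 -0.999] F=[0.4 0.9 0.3] w=0.703
  tool-shift [ 26.9 268.   51.7] roll(tool) 0.6
```

>>> apply_moves(increments=[60,0,0,62,0,60,0,0,62,0,60,0,0,0,0,60,0,0,-10,0,60,0,0,-12,0,60,0,0,-14,0,60,0,0,-16,0,60,0,0,-18,0,60,0,0,-18,0,60,0,0,-16,0,60,0,0,-10,0,60,0,0,0,0])

```text
t: 36.17
eef_pos: [0.4902, -0.3654, 0.3315]
tool_rot: [-0.0, -0.073, 0.997, 0.009]
contact_force: [-0.8, -0.0, 0.3]
gripper_width: 0.702
```

Run:
```python
from tub import *
togo([.42,-.1,.28],97.8)
```

```text
t=36.17 eef=[ 0.4902 -0.3654  0.3315] q=[ 0.37  0.31  0.23  1.59 -0.08  1.26  2.33] jawyaw=98.4 toolz=[-0.002  0.018 -1.   ] F=[-0.8 -0.   0.3] w=0.702
  tool-shift [ 30.7 271.8  56.3] roll(tool) 0.6
```

Run:
```python
from h import *
p,d=read_camera("top");W=world("top",d);cv2.imwrite("pics/t5.png",p)
p2,d2=read_camera("scene");W2=world("scene",d2);cv2.imwrite("pics/s5.png",cv2.resize(p2[130:330,200:420],None,fx=3,fy=3))
def fit(m,W,n):
    q=W[m]
    r=cv2.minAreaRect((q[:,:2]*1000).astype(np.float32));cc=q[:,:2]-q[:,:2].mean(0);w,v=np.linalg.eigh(cc.T@cc)
    print(n,m.sum(),q.mean(0).round(4),np.round(r[0],1),np.round(r[1],1),np.round(r[2],1),'pca',np.degrees(np.arctan(v[1,1]/v[0,1])).round(1))
for c,w,dd in(("top",W,d),("scene",W2,d2)):
    for r in outline_of(c,"new0")[:3]:
        if r["p"]<.5: continue
        m=r["pixels"]&(dd>0)&(w[...,2]>.012)&(w[...,2]<.05); fit(m,w,c+f" new {r['p']:.2f}")
# saddles: points z .03-.07 in rack
for c,w,dd in(("top",W,d),("scene",W2,d2)):
    m=(dd>0)&(w[...,0]>.54)&(w[...,0]<.74)&(w[...,1]>-.11)&(w[...,1]<.17)&(w[...,2]>.045)&(w[...,2]<.075)
    k,lab,st,ce=cv2.connectedComponentsWithStats(m.astype(np.uint8))
    for i in range(1,k):
        if st[i,4]>=4: q=w[lab==i];print(c,st[i,4],np.round(ce[i]),q.mean(0).round(4),q[:,2].max().round(3))
```

```text
top new 0.80 649 [0.4309 0.0974 0.0333] [433.   98.8] [158.1  41.5] 5.2 pca 5.0
top new 0.57 668 [ 0.4207 -0.1031  0.0332] [ 423.6 -105.5] [157.7  41.1] 0.5 pca 1.0
scene new 0.88 568 [ 0.4298 -0.0932  0.0301] [423.4 -96.2] [ 38.6 161.3] 89.2 pca 0.3
scene new 0.59 716 [0.4401 0.107  0.0314] [432.2 103.5] [162.6  42.1] 5.1 pca 3.8
top 39 [332. 161.] [ 0.6931 -0.0627  0.0554] 0.067
top 36 [319. 163.] [ 0.6873 -0.0245  0.0564] 0.065
top 39 [305. 166.] [0.6814 0.0164 0.0553] 0.064
top 39 [279. 170.] [0.6704 0.0944 0.0561] 0.065
top 36 [293. 168.] [0.6759 0.0541 0.0558] 0.064
top 41 [265. 172.] [0.6655 0.1331 0.0556] 0.066
top 40 [338. 191.] [ 0.6037 -0.0757  0.056 ] 0.068
top 41 [325. 193.] [ 0.5988 -0.0376  0.0558] 0.066
top 38 [310. 196.] [0.5927 0.0038 0.056 ] 0.066
top 36 [283. 200.] [0.5818 0.0817 0.0562] 0.064
top 40 [297. 198.] [0.5871 0.0421 0.0557] 0.067
top 45 [270. 202.] [0.5766 0.1199 0.0551] 0.067
scene 61 [286. 203.] [ 0.6041 -0.0718  0.0542] 0.064
scene 36 [298. 209.] [ 0.5992 -0.0322  0.0567] 0.065
scene 59 [311. 216.] [0.5931 0.0074 0.0542] 0.064
scene 67 [263. 224.] [ 0.6932 -0.0593  0.0547] 0.065
scene 43 [324. 223.] [0.589  0.0468 0.0565] 0.064
scene 65 [338. 230.] [0.582 0.086 0.055] 0.064
scene 42 [275. 231.] [ 0.6884 -0.0195  0.0566] 0.064
scene 71 [289. 239.] [0.682  0.0198 0.0542] 0.064
scene 51 [352. 237.] [0.5777 0.1251 0.0564] 0.066
scene 49 [302. 247.] [0.6772 0.0588 0.0563] 0.066
scene 74 [316. 255.] [0.6712 0.0986 0.0548] 0.065
scene 53 [331. 263.] [0.666  0.1377 0.0565] 0.066
```

View pics/t5.png

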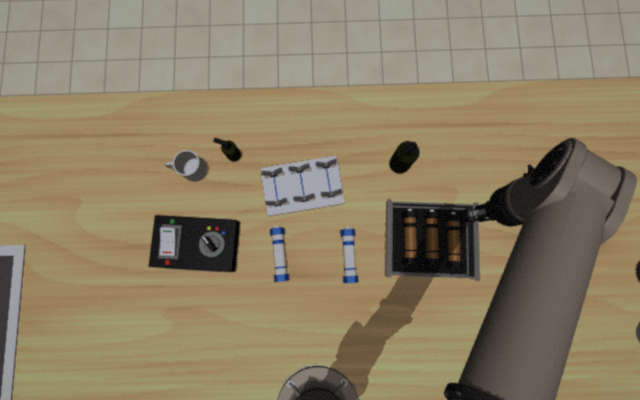

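View pics/s5.png

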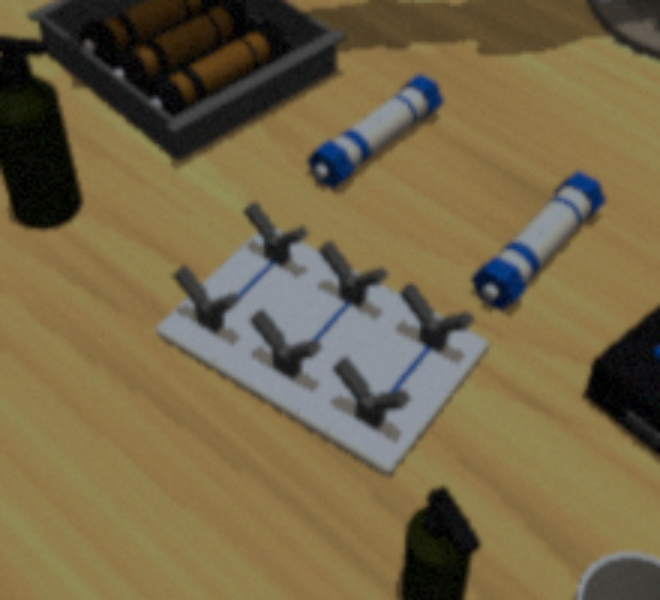

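All three used cartridges lie flat in the tub (410/432/455,238), the cradles are empty, and the new ones are unmoved. Picking new1 (349,256).

Run:
```python
from h import *
togo([.4235,-.101,.12],90.8)
```

```text
t=36.38 eef=[ 0.4896 -0.3648  0.3295] q=[ 0.37  0.31  0.23  1.59 -0.09  1.26  2.33] jawyaw=98.4 toolz=[-0.005  0.019 -1.   ] F=[ 0.5  0.2 -0.3] w=0.699
  tool-shift [ 26.4 266.4 214.9] roll(tool) 7.6
```

>>> apply_moves(increments=[60,3,30,0,0,60,4,42,0,0,60,4,42,10,0,60,4,42,25,0,60,4,42,30,0,60,4,40,35,0,60,4,20,40,0,60,0,6,40,0,60,0,0,25,4,60,0,0,10,4,60,0,0,0,0])

```text
t: 37.75
eef_pos: [0.4157, -0.0941, 0.1079]
tool_rot: [-0.008, -0.003, 1.0, 0.01]
contact_force: [0.9, -0.1, 0.2]
gripper_width: 0.702
```

Run:
```python
from h import *
togo([.4235,-.101,.003],90.8)
```

```text
t=37.75 eef=[ 0.4157 -0.0941  0.1079] q=[ 0.05  0.26  0.05  2.23 -0.05  0.67  1.71] jawyaw=90.3 toolz=[-0.015  0.021 -1.   ] F=[ 0.9 -0.1  0.2] w=0.702
  tool-shift [ -9.3  -9.1 104.6] roll(tool) -0.5
```

>>> apply_moves(increments=[60,-5,-5,10,0,60,-4,-4,20,0,60,0,0,20,0,60,0,0,15,0,60,0,0,10,0,60,0,0,0,0])

```text
t: 38.5
eef_pos: [0.4282, -0.1041, 0.0309]
tool_rot: [-0.004, -0.005, 1.0, 0.01]
contact_force: [-0.4, 0.5, -0.6]
gripper_width: 0.699
```

Run:
```python
from h import *
togo([.4235,-.101,.003],90.8)
```

```text
t=38.50 eef=[ 0.4282 -0.1041  0.0309] q=[ 0.08  0.43  0.04  2.24 -0.07  0.48  1.76] jawyaw=90.6 toolz=[-0.009  0.02  -1.   ] F=[-0.4  0.5 -0.6] w=0.699
  tool-shift [ 4.4  2.6 27.9] roll(tool) -0.2
```

>>> apply_moves(increments=[60,3,2,10,0,60,1,0,10,0,60,0,0,5,0,60,0,0,0,0])

```text
t: 39.0
eef_pos: [0.4245, -0.1016, 0.0051]
tool_rot: [-0.003, -0.005, 1.0, 0.01]
contact_force: [0.2, -0.8, 0.6]
gripper_width: 0.699
```

Run:
```python
from h import *
togo([.4235,-.101,.003],90.8)
p,d=read_camera("scene");cv2.imwrite("pics/s6.png",cv2.resize(p[100:250,230:400],None,fx=4,fy=4))
```

```text
t=39.00 eef=[ 0.4245 -0.1016  0.0051] q=[ 0.08  0.48  0.03  2.26 -0.08  0.41  1.76] jawyaw=90.6 toolz=[-0.007  0.019 -1.   ] F=[ 0.2 -0.8  0.6] w=0.699
  tool-shift [1.  0.6 2.1] roll(tool) -0.2
```

View pics/s6.png

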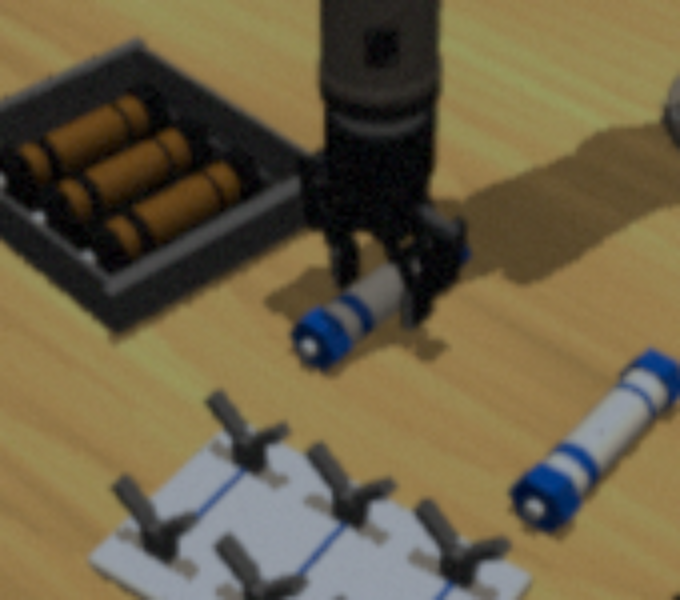

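The fingers straddle the new cartridge near its middle (380,290). Grip and lift.

>>> apply_moves(increments=[25,0,0,0,0,25,0,0,0,0,25,0,0,0,0,25,0,0,0,0,25,0,0,0,0,25,0,0,-10,0,25,0,0,-20,0,25,0,0,-30,0,25,0,0,-30,0,25,0,0,-30,0,25,0,0,-15,0,25,0,0,0,0])

```text
t: 40.55
eef_pos: [0.4248, -0.1045, 0.1482]
tool_rot: [-0.003, -0.005, 1.0, 0.01]
contact_force: [-0.3, 0.3, -2.5]
gripper_width: 0.375
```

Run:
```python
from h import *
togo([.646,-.048,.13],98)
p,d=read_camera("scene");cv2.imwrite("pics/s7.png",cv2.resize(p[70:250,230:400],None,fx=3,fy=3))
```

```text
t=40.55 eef=[ 0.4248 -0.1045  0.1482] q=[ 0.06  0.2   0.06  2.18 -0.05  0.77  1.73] jawyaw=90.6 toolz=[-0.005  0.019 -1.   ] F=[-0.3  0.3 -2.5] w=0.375
  tool-shift [-221.9   53.9   18.1] roll(tool) -7.4
```

View pics/s7.png

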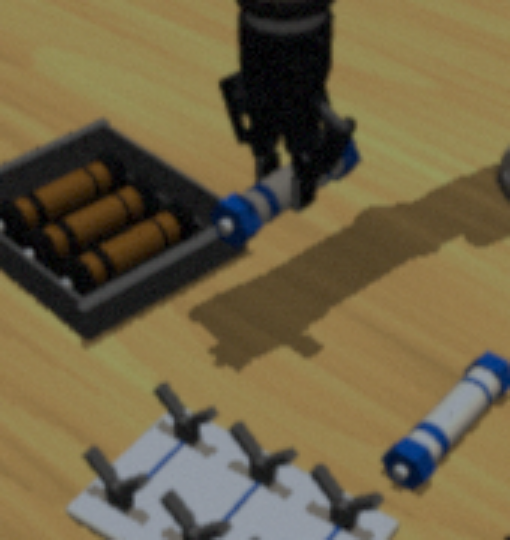

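Held level. I'll measure how far its middle sits from the tool, then carry it.

```bash
cat > held.py <<'E'
from h import *
# estimate held new cartridge middle along its axis from the blue pixels near the tool (both ends)
def held():
    o,e,M=pose()
    ax=M[:,0]
    for cam in("scene","top"):
        p,d=read_camera(cam);W=world(cam,d);hsv=cv2.cvtColor(p,cv2.COLOR_BGR2HSV)
        m=(d>0)&(hsv[...,0]>100)&(hsv[...,0]<130)&(hsv[...,1]>120)&(np.linalg.norm(W-(e+[0,0,.02]),axis=2)<.11)&(W[...,2]>e[2]-.03)
        q=W[m];
        if len(q)<5: print(cam,'few',len(q));continue
        s=(q-e)@M*1000
        print(cam,len(q),'along x min/max',np.percentile(s[:,0],[1,99]).round(1),'n-',(s[:,0]<0).sum(),'y mean of -,+ ends',[s[k,1].mean().round(1) if k.any() else None for k in(s[:,0]<-30,s[:,0]>30)],'z mean',[s[k,2].mean().round(1) if k.any() else None for k in(s[:,0]<-30,s[:,0]>30)])
if __name__=="__main__": held()
E
python3 held.py
```

```text
scene 329 along x min/max [-73.5  76.1] n- 283 y mean of -,+ ends [np.float64(7.6), np.float64(16.9)] z mean [np.float64(-22.1), np.float64(-21.1)]
top few 2
```

>>> apply_moves(increments=[25,-15,4,0,0,25,-25,7,0,-2,25,-30,7,0,-2,25,-30,7,0,-2,25,-30,7,0,-2,25,-30,7,0,0,25,-28,7,2,0,25,-18,3,4,0,25,-8,0,4,0,25,0,0,0,0])

```text
t: 41.95
eef_pos: [0.6414, -0.0269, 0.1233]
tool_rot: [-0.01, -0.079, 0.997, 0.012]
contact_force: [-1.0, -0.0, -1.3]
gripper_width: 0.371
```

```bash
python3 held.py
python3 - <<'E'
from h import *
togo([.646,-.048,.13],98)
E
```

```text
scene 361 along x min/max [-72.6  79.3] n- 325 y mean of -,+ ends [np.float64(8.5), np.float64(5.6)] z mean [np.float64(-24.6), np.float64(-26.3)]
top few 0
t=42.05 eef=[ 0.6408 -0.0274  0.124 ] q=[-0.06  0.54  0.02  1.71 -0.04  0.9   1.71] jawyaw=99.0 toolz=[-0.021  0.022 -1.   ] F=[-0.2 -0.6 -2.9] w=0.373
  tool-shift [ -1.8 -21.   -6.6] roll(tool) 1.0
```

>>> apply_moves(increments=[25,-2,-10,0,1,25,-2,-11,0,0,25,0,0,0,0])

```text
t: 42.42
eef_pos: [0.6475, -0.0511, 0.1242]
tool_rot: [-0.01, -0.068, 0.998, 0.011]
contact_force: [0.1, 0.2, -2.4]
gripper_width: 0.376
```

Run:
```python
from h import *
togo([.648,-.048,.052],98)
```

```text
t=42.42 eef=[ 0.6475 -0.0511  0.1242] q=[-0.03  0.56  0.03  1.69 -0.04  0.91  1.73] jawyaw=97.8 toolz=[-0.021  0.021 -1.   ] F=[ 0.1  0.2 -2.4] w=0.376
  tool-shift [-2.2  1.3 72.3] roll(tool) -0.2
```

>>> apply_moves(increments=[25,-2,1,8,0,25,0,0,14,0,25,0,0,16,0,25,0,0,14,0,25,0,0,8,0,25,0,0,4,0,25,0,0,0,0])

```text
t: 43.3
eef_pos: [0.6468, -0.0472, 0.0543]
tool_rot: [-0.011, -0.068, 0.998, 0.012]
contact_force: [0.2, -0.1, -2.1]
gripper_width: 0.375
```

Run:
```python
from h import *
togo([.648,-.048,.048],98)
p,d=read_camera("scene");cv2.imwrite("pics/s8.png",cv2.resize(p[150:290,220:380],None,fx=4,fy=4))
```

```text
t=43.30 eef=[ 0.6468 -0.0472  0.0543] q=[-0.03  0.64  0.02  1.73 -0.05  0.79  1.73] jawyaw=97.8 toolz=[-0.024  0.022 -0.999] F=[ 0.2 -0.1 -2.1] w=0.375
  tool-shift [-1.2 -1.1  6.3] roll(tool) -0.2
```

View pics/s8.png

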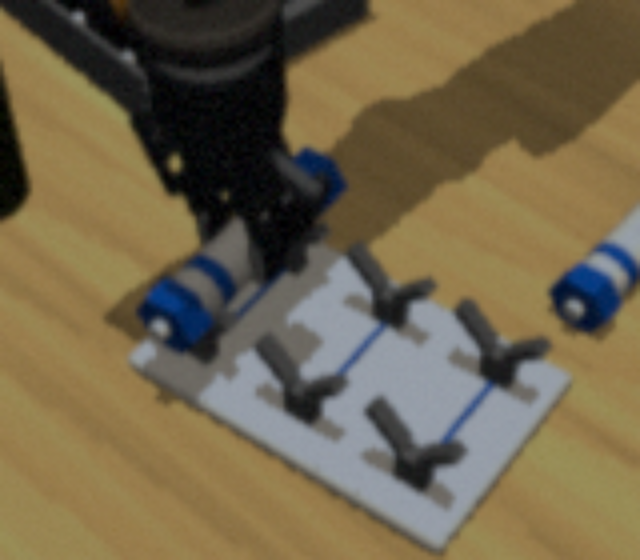

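The cap hangs outside the front saddle (175,310) with the tube just over the V. Lower until it bears, then release.

>>> apply_moves(increments=[25,0,-1,3,0,25,0,0,3,0,25,0,0,2,0,25,0,0,1,0,25,0,0,0,0])

```text
t: 43.98
eef_pos: [0.6483, -0.0487, 0.0495]
tool_rot: [-0.009, -0.067, 0.998, 0.012]
contact_force: [-0.6, 0.0, -1.9]
gripper_width: 0.371
```

Run:
```python
from h import *
togo([.648,-.048,.048],98)
```

```text
t=43.98 eef=[ 0.6483 -0.0487  0.0495] q=[-0.02  0.65  0.02  1.73 -0.05  0.78  1.73] jawyaw=97.7 toolz=[-0.02   0.022 -1.   ] F=[-0.6  0.  -1.9] w=0.371
  tool-shift [0.1 0.6 1.5] roll(tool) -0.3
```

>>> apply_moves(increments=[25,0,0,3,0,25,0,0,3,0,25,0,0,2,0,25,0,0,0,0])

```text
t: 44.48
eef_pos: [0.6486, -0.0486, 0.0495]
tool_rot: [-0.009, -0.067, 0.998, 0.012]
contact_force: [0.5, 0.2, -2.4]
gripper_width: 0.375
```

Run:
```python
from h import *
togo([.648,-.048,.048],98)
```

```text
t=44.48 eef=[ 0.6486 -0.0486  0.0495] q=[-0.02  0.65  0.02  1.73 -0.05  0.78  1.73] jawyaw=97.6 toolz=[-0.019  0.023 -1.   ] F=[ 0.5  0.2 -2.4] w=0.375
  tool-shift [0.5 0.6 1.5] roll(tool) -0.4
```

>>> apply_moves(increments=[25,0,0,4,0,25,0,0,5,0])

```text
t: 44.72
eef_pos: [0.6491, -0.0484, 0.0485]
tool_rot: [-0.008, -0.066, 0.998, 0.013]
contact_force: [-21.5, 1.5, 52.0]
gripper_width: 0.374
```

Run:
```python
from h import *
togo([.648,-.048,.048],98)
p,d=read_camera("scene");cv2.imwrite("pics/s9.png",cv2.resize(p[150:290,220:380],None,fx=4,fy=4))
```

```text
t=44.73 eef=[ 0.6491 -0.0484  0.0485] q=[-0.02  0.65  0.02  1.73 -0.05  0.78  1.73] jawyaw=97.5 toolz=[-0.018  0.024 -1.   ] F=[-21.5   1.5  52. ] w=0.374
  tool-shift [1.1 0.5 0.5] roll(tool) -0.5
```

View pics/s9.png

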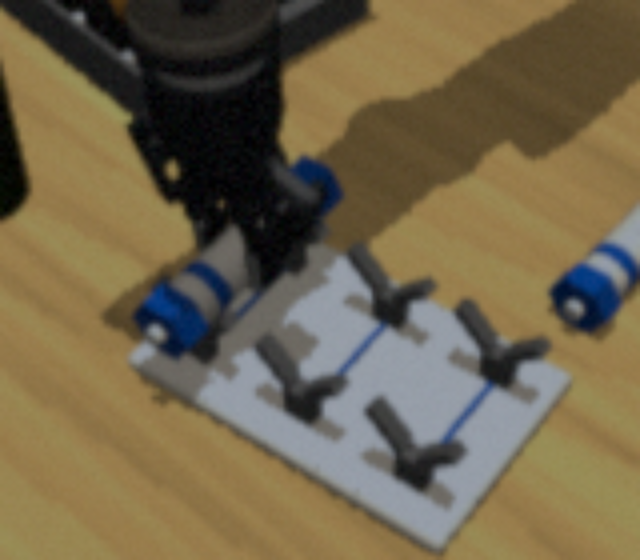

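It is bearing in the V. Release gently and rise.

>>> apply_moves(increments=[25,0,0,0,0,42,0,0,0,0,52,0,0,0,0,60,0,0,0,0,60,0,0,0,0,60,0,0,-10,0,60,0,0,-25,0,60,0,0,-40,0,60,0,0,-50,0,60,0,0,-50,0,60,0,0,0,0])

```text
t: 46.15
eef_pos: [0.6533, -0.0527, 0.2314]
tool_rot: [-0.007, -0.066, 0.998, 0.012]
contact_force: [0.2, 0.5, -0.6]
gripper_width: 0.706
```

Run:
```python
from h import *
togo([.4325,.101,.13],95)
p,d=read_camera("scene");cv2.imwrite("pics/s10.png",cv2.resize(p[130:290,220:420],None,fx=3.5,fy=3.5))
```

```text
t=46.15 eef=[ 0.6533 -0.0527  0.2314] q=[-0.03  0.45  0.04  1.59 -0.05  1.11  1.73] jawyaw=97.6 toolz=[-0.016  0.024 -1.   ] F=[ 0.2  0.5 -0.6] w=0.706
  tool-shift [197.4 178.7 108.5] roll(tool) 2.6
```

View pics/s10.png

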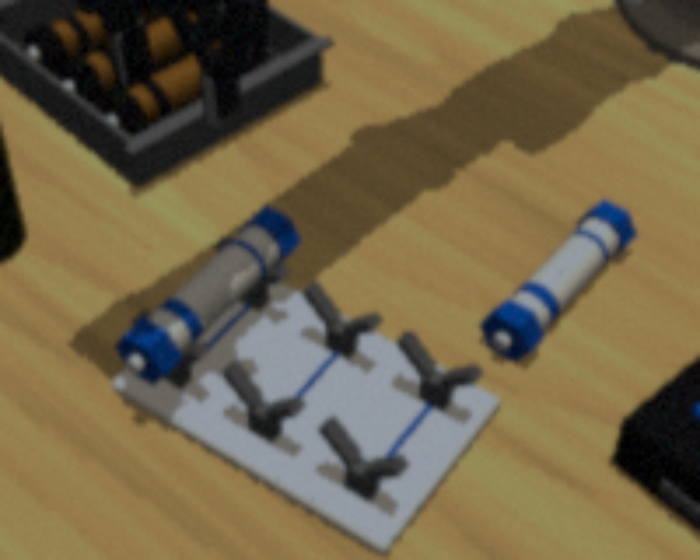

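Seated with both caps outside the saddles (210,290). Now new0: re-measure, then go.

```bash
cat > newpos.py <<'E'
from h import *
for c in("top","scene"):
    p,dd=read_camera(c);w=world(c,dd)
    for r in outline_of(c,"new0")[:3]:
        if r["p"]<.4: continue
        m=r["pixels"]&(dd>0)&(w[...,2]>.012); q=w[m]
        if len(q)<20: continue
        rr=cv2.minAreaRect((q[:,:2]*1000).astype(np.float32));cc=q[:,:2]-q[:,:2].mean(0);_,v=np.linalg.eigh(cc.T@cc)
        print(c,round(r["p"],2),m.sum(),np.round(rr[0],1),np.round(rr[1],1),round(rr[2],1),'pca',np.degrees(np.arctan(v[1,1]/v[0,1])).round(1),'ztop',np.percentile(q[:,2],95).round(4))
E
python3 newpos.py
```

```text
top 0.57 674 [434.6  99.8] [160.5  43.3] 4.8 pca 4.7 ztop 0.0396
scene 0.89 866 [648.4 -45.1] [161.4  39.8] 8.0 pca 7.6 ztop 0.0814
scene 0.57 711 [432.8 103.3] [163.3  40.8] 4.6 pca 3.6 ztop 0.0389
```

>>> apply_moves(increments=[60,12,12,0,0,60,25,22,4,0,60,28,25,6,0,60,28,25,8,0,60,28,25,10,0,60,28,25,12,0,60,24,22,16,0,60,14,12,16,0,60,5,4,16,2,60,0,0,0,0])

```text
t: 47.65
eef_pos: [0.4175, 0.0977, 0.1324]
tool_rot: [-0.026, -0.049, 0.998, 0.011]
contact_force: [1.0, -0.1, 0.2]
gripper_width: 0.707
```

Run:
```python
from h import *
togo([.4325,.101,.003],95)
```

```text
t=47.65 eef=[0.4175 0.0977 0.1324] q=[-0.28  0.24 -0.07  2.18 -0.03  0.77  1.33] jawyaw=95.6 toolz=[-0.052  0.019 -0.998] F=[ 1.  -0.1  0.2] w=0.707
  tool-shift [-21.7  -1.3 128.5] roll(tool) 0.6
```

>>> apply_moves(increments=[60,0,0,-10,0,60,0,0,-14,0,60,0,0,-18,0,60,0,0,-18,0,60,0,0,-18,0,60,0,0,-18,0,60,0,0,-18,0,60,0,0,-12,0,60,0,0,0,0,60,0,0,62,0,60,0,0,62,0,60,0,0,0,0])

```text
t: 49.15
eef_pos: [0.4262, 0.0964, 0.1485]
tool_rot: [-0.017, -0.048, 0.999, 0.013]
contact_force: [-0.1, 0.2, 0.5]
gripper_width: 0.703
```

>>> apply_moves(increments=[60,0,0,-10,0,60,0,0,-14,0,60,0,0,-18,0,60,0,0,-18,0,60,0,0,-18,0,60,0,0,-18,0,60,0,0,-18,0,60,0,0,-12,0,60,0,0,0,0,60,0,0,62,0,60,0,0,62,0,60,0,0,0,0])

```text
t: 50.65
eef_pos: [0.4399, 0.0992, 0.1813]
tool_rot: [0.003, -0.047, 0.999, 0.018]
contact_force: [-0.9, -0.4, 0.4]
gripper_width: 0.701
```

```bash
python3 newpos.py
python3 - <<'E'
from h import *
togo([.4325,.101,.003],95)
E
```

```text
top 0.7 654 [ 692.6 -265. ] [60.6 57.7] 58.5 pca 62.5 ztop 0.1915
top 0.61 698 [644.3 -51.2] [162.1  44.6] 7.8 pca 8.1 ztop 0.0829
scene 0.61 668 [434.  104.7] [159.   36.9] 4.7 pca 4.0 ztop 0.0387
scene 0.6 845 [643.  -50.3] [160.7  49.2] 7.7 pca 7.2 ztop 0.0813
t=50.85 eef=[0.4448 0.1006 0.1868] q=[-0.28  0.16 -0.07  2.12 -0.03  0.83  1.34] jawyaw=95.4 toolz=[ 0.016  0.04  -0.999] F=[ 1.  -0.4 -0.1] w=0.701
  tool-shift [ 15.7  -5.5 183.5] roll(tool) 0.4
```

>>> apply_moves(increments=[60,7,-3,20,0,60,7,-3,35,0,60,0,0,35,0,60,0,0,30,0,60,0,0,15,0,60,0,0,0,0])

```text
t: 51.6
eef_pos: [0.4475, 0.1025, 0.0617]
tool_rot: [0.022, -0.046, 0.998, 0.023]
contact_force: [0.0, 0.3, 0.4]
gripper_width: 0.704
```

Run:
```python
from h import *
togo([.4335,.1015,.004],95)
```

```text
t=51.60 eef=[0.4475 0.1025 0.0617] q=[-0.28  0.37 -0.07  2.23 -0.02  0.49  1.33] jawyaw=95.3 toolz=[ 0.043  0.048 -0.998] F=[0.  0.3 0.4] w=0.704
  tool-shift [16.7 -2.3 56.9] roll(tool) 0.3
```

>>> apply_moves(increments=[60,0,0,-62,0,60,0,0,-62,0,60,0,0,0,0,60,0,0,0,0,60,5,0,10,0,60,5,0,10,0,60,5,0,10,0,60,0,0,10,0,60,0,0,10,0,60,0,0,10,0,60,0,0,10,0,60,0,0,10,0])

```text
t: 53.1
eef_pos: [0.4318, 0.0997, 0.1063]
tool_rot: [0.024, -0.046, 0.998, 0.024]
contact_force: [0.1, 0.2, -0.4]
gripper_width: 0.705
```

Run:
```python
from h import *
togo([.4335,.1015,.004],95)
```

```text
t=53.10 eef=[0.4318 0.0997 0.1063] q=[-0.28  0.26 -0.07  2.24 -0.02  0.59  1.33] jawyaw=95.3 toolz=[ 0.045  0.049 -0.998] F=[ 0.1  0.2 -0.4] w=0.705
  tool-shift [  3.2  -2.9 102.2] roll(tool) 0.3
```

>>> apply_moves(increments=[60,3,-2,10,0,60,1,0,14,0,60,1,0,16,0,60,1,0,16,0,60,1,0,14,0,60,0,0,10,0,60,0,0,0,0])

```text
t: 53.98
eef_pos: [0.4279, 0.1002, 0.0209]
tool_rot: [0.023, -0.046, 0.998, 0.023]
contact_force: [0.3, 0.2, -0.0]
gripper_width: 0.71
```

Run:
```python
from h import *
togo([.4335,.1015,.005],95)
```

```text
t=53.98 eef=[0.4279 0.1002 0.0209] q=[-0.29  0.43 -0.07  2.29 -0.01  0.36  1.32] jawyaw=95.3 toolz=[ 0.045  0.049 -0.998] F=[ 0.3  0.2 -0. ] w=0.710
  tool-shift [-4.9  0.  16.2] roll(tool) 0.3
```

>>> apply_moves(increments=[60,-4,0,8,0,60,-2,0,7,0,60,0,0,2,0,60,0,0,0,0])

```text
t: 54.48
eef_pos: [0.4362, 0.1019, 0.0039]
tool_rot: [0.025, -0.046, 0.998, 0.024]
contact_force: [-0.9, 0.4, 0.2]
gripper_width: 0.7
```

Run:
```python
from h import *
togo([.4335,.1015,.005],95)
p,d=read_camera("scene");cv2.imwrite("pics/s11.png",cv2.resize(p[130:260,320:450],None,fx=4,fy=4))
```

```text
t=54.48 eef=[0.4362 0.1019 0.0039] q=[-0.29  0.48 -0.07  2.28 -0.    0.33  1.32] jawyaw=95.3 toolz=[ 0.047  0.05  -0.998] F=[-0.9  0.4  0.2] w=0.700
  tool-shift [ 2.7 -0.1 -1.2] roll(tool) 0.3
```

View pics/s11.png

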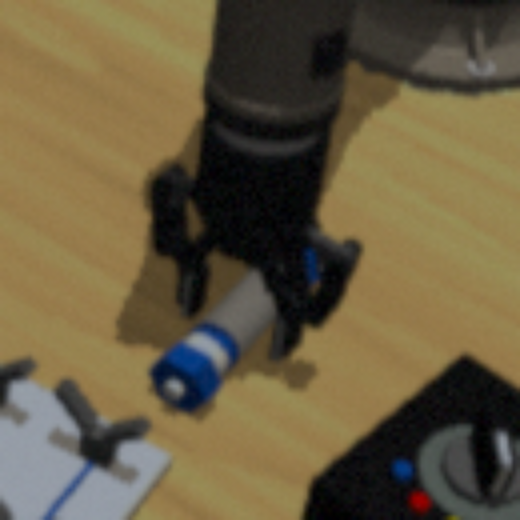

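Straddled correctly (250,300). Grip and lift.

>>> apply_moves(increments=[60,2,0,0,0,25,0,0,0,0,25,0,0,0,0,25,0,0,0,0,25,0,0,0,0,25,0,0,0,0,25,0,0,-12,0,25,0,0,-25,0,25,0,0,-35,0,25,0,0,-35,0,25,0,0,-20,0,25,0,0,0,0])

```text
t: 56.02
eef_pos: [0.4266, 0.0946, 0.1377]
tool_rot: [0.025, -0.045, 0.998, 0.024]
contact_force: [0.4, 0.7, -1.7]
gripper_width: 0.372
```

```bash
python3 held.py
python3 - <<'E'
from h import *
togo([.626,.1095,.13],98)
E
```

```text
scene 388 along x min/max [-74.8  76.8] n- 347 y mean of -,+ ends [np.float64(4.8), np.float64(11.4)] z mean [np.float64(-21.8), np.float64(-35.3)]
top 19 along x min/max [-71.1 -62.7] n- 19 y mean of -,+ ends [np.float64(9.8), None] z mean [np.float64(-25.2), None]
t=56.12 eef=[0.4255 0.0943 0.1359] q=[-0.27  0.2  -0.08  2.23 -0.03  0.66  1.34] jawyaw=95.3 toolz=[ 0.044  0.048 -0.998] F=[ 0.4  0.4 -1.5] w=0.374
  tool-shift [-200.5   -3.6   15.4] roll(tool) -2.7
```

>>> apply_moves(increments=[25,-14,0,0,-1,25,-24,-1,0,-2,25,-28,-1,0,0,25,-28,-1,0,0,25,-28,-1,0,0,25,-28,-1,4,0,25,-24,-1,4,0,25,-14,0,4,0,25,-5,0,0,0,25,0,0,0,0])

```text
t: 57.38
eef_pos: [0.6244, 0.1155, 0.1193]
tool_rot: [0.015, -0.076, 0.997, 0.021]
contact_force: [-0.3, -0.6, -1.2]
gripper_width: 0.377
```

```bash
python3 held.py
python3 - <<'E'
from h import *
togo([.6257,.110,.055],98)
E
```

```text
scene 400 along x min/max [-74.   12.2] n- 374 y mean of -,+ ends [np.float64(4.8), np.float64(16.7)] z mean [np.float64(-23.4), np.float64(-23.8)]
top few 0
t=57.48 eef=[0.6239 0.1154 0.1196] q=[-0.23  0.51 -0.05  1.78 -0.02  0.81  1.47] jawyaw=98.7 toolz=[ 0.027  0.044 -0.999] F=[-1.3  0.  -1.5] w=0.374
  tool-shift [ 1.2 -8.2 64.3] roll(tool) 0.7
```

>>> apply_moves(increments=[25,1,-5,3,1,25,0,-4,10,0,25,0,0,14,0,25,0,0,14,0,25,0,0,10,0,25,0,0,4,0,25,0,0,0,0])

```text
t: 58.35
eef_pos: [0.624, 0.108, 0.0599]
tool_rot: [0.014, -0.067, 0.997, 0.021]
contact_force: [-0.1, -0.1, -2.4]
gripper_width: 0.378
```

Run:
```python
from h import *
togo([.6257,.110,.050],98)
p,d=read_camera("scene");cv2.imwrite("pics/s12.png",cv2.resize(p[150:290,240:400],None,fx=4,fy=4))
```

```text
t=58.35 eef=[0.624  0.108  0.0599] q=[-0.22  0.59 -0.04  1.81 -0.02  0.7   1.46] jawyaw=97.7 toolz=[ 0.025  0.043 -0.999] F=[-0.1 -0.1 -2.4] w=0.378
  tool-shift [-1.6  1.3 10. ] roll(tool) -0.3
```

View pics/s12.png

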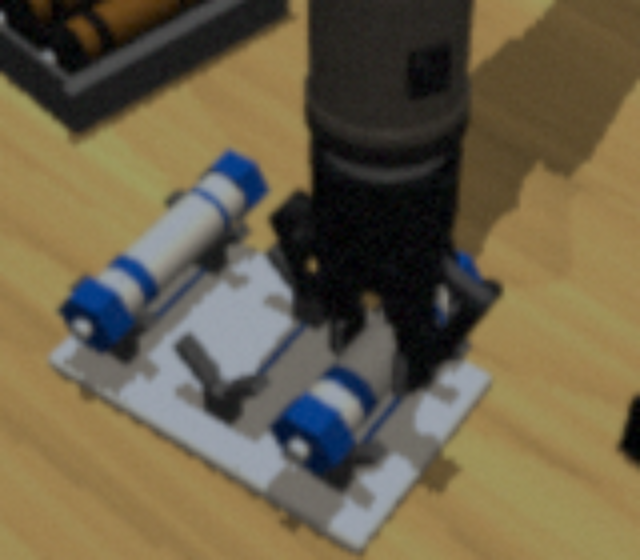

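The cartridge hovers just over cradle0 (340,400), cap outside the saddle. Lower to contact.

>>> apply_moves(increments=[25,-1,1,4,0,25,0,0,4,0,25,0,0,3,0,25,0,0,3,0])

```text
t: 58.9
eef_pos: [0.6267, 0.1107, 0.0478]
tool_rot: [0.016, -0.067, 0.997, 0.021]
contact_force: [-9.7, -1.3, 25.5]
gripper_width: 0.377
```

Run:
```python
from h import *
togo([.6257,.110,.050],98)
```

```text
t=58.90 eef=[0.6267 0.1107 0.0478] q=[-0.22  0.61 -0.04  1.81 -0.02  0.68  1.46] jawyaw=97.7 toolz=[ 0.029  0.045 -0.999] F=[-9.7 -1.3 25.5] w=0.377
  tool-shift [ 1.  -0.5 -2.3] roll(tool) -0.3
```

>>> apply_moves(increments=[25,0,0,0,0,42,0,0,0,0,52,0,0,0,0,60,0,0,0,0,60,0,0,0,0,60,0,0,-10,0,60,0,0,-25,0,60,0,0,-40,0,60,0,0,-50,0,60,0,0,-50,0,60,0,0,0,0])

```text
t: 60.28
eef_pos: [0.6223, 0.1025, 0.2317]
tool_rot: [0.017, -0.067, 0.997, 0.021]
contact_force: [-0.6, -0.2, -0.2]
gripper_width: 0.704
```

```bash
python3 newpos.py
python3 - <<'E'
from h import *
togo([.464,.289,.12],-52)
p,d=read_camera("scene");cv2.imwrite("pics/s13.png",p)
p,d=read_camera("top");cv2.imwrite("pics/t13.png",p)
E
```

```text
top 0.8 739 [644.3 -52.8] [162.2  49.6] 8.5 pca 8.0 ztop 0.0828
scene 0.89 897 [642.7 -50. ] [161.8  49.2] 7.9 pca 7.1 ztop 0.0816
scene 0.8 1075 [626.3 100.5] [162.5  63.5] 7.9 pca 7.6 ztop 0.0819
scene 0.58 2062 [ 525.8 -226.2] [569.9 275.3] 63.8 pca 71.8 ztop 0.0511
t=60.48 eef=[0.6187 0.1021 0.2249] q=[-0.22  0.39 -0.04  1.7  -0.03  1.02  1.47] jawyaw=97.7 toolz=[ 0.021  0.043 -0.999] F=[-0.1  0.2  0.3] w=0.707
  tool-shift [131.  201.7 109.5] roll(tool) -30.3
```

View pics/s13.png

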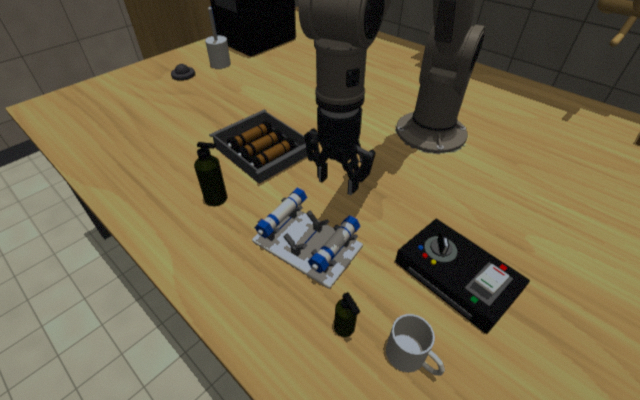

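View pics/t13.png

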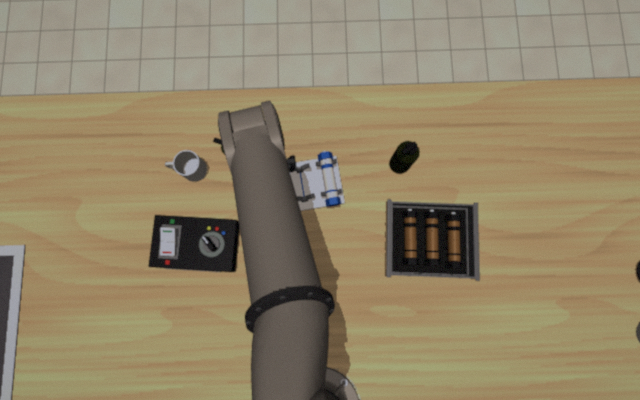

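Both new cartridges sit in cradles (285,212; 335,245) and the three used ones are in the tub. Now the dial.

>>> apply_moves(increments=[40,10,15,0,0,40,15,24,4,0,40,16,26,6,0,40,16,26,8,0,40,16,26,10,0,40,16,26,10,0,40,16,24,10,0,40,12,18,8,0,40,5,8,4,0,40,0,0,0,-10,40,0,0,0,-10,40,0,0,0,-10])

```text
t: 62.08
eef_pos: [0.4543, 0.2916, 0.1609]
tool_rot: [0.009, -0.335, 0.942, 0.018]
contact_force: [1.2, -0.4, -0.0]
gripper_width: 0.467
```

Run:
```python
from h import *
togo([.464,.289,.064],-52)
```

```text
t=62.08 eef=[0.4543 0.2916 0.1609] q=[-0.47  0.34 -0.24  1.95  0.07  0.83  1.51] jawyaw=129.2 toolz=[ 0.005  0.039 -0.999] F=[ 1.2 -0.4 -0. ] w=0.467
  tool-shift [ -3.1 -10.8  96.8] roll(tool) 1.2
```

>>> apply_moves(increments=[40,-3,-6,8,1,40,0,-4,16,0,40,0,0,16,0,40,0,0,14,0,40,0,0,8,0,40,0,0,0,0])

```text
t: 62.82
eef_pos: [0.4628, 0.2866, 0.0925]
tool_rot: [0.007, -0.322, 0.947, 0.017]
contact_force: [0.1, -0.5, -0.2]
gripper_width: 0.473
```

Run:
```python
from h import *
togo([.464,.289,.064],-52)
p,d=read_camera("scene");cv2.imwrite("pics/s14.png",cv2.resize(p[180:330,380:540],None,fx=4,fy=4))
```

```text
t=62.83 eef=[0.4628 0.2866 0.0925] q=[-0.48  0.44 -0.22  1.99  0.1   0.7   1.47] jawyaw=127.6 toolz=[ 0.002  0.037 -0.999] F=[ 0.1 -0.5 -0.2] w=0.473
  tool-shift [-1.8  0.4 28.6] roll(tool) -0.4
```

View pics/s14.png

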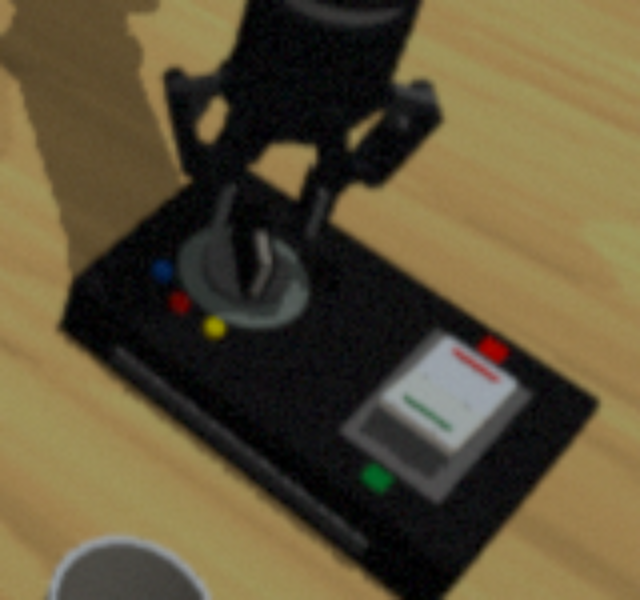

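The bar (250,260) is between the fingers. Descend and close.

>>> apply_moves(increments=[40,-2,0,10,0,40,0,0,12,0,40,0,0,6,0,40,0,0,0,0,5,0,0,0,0,5,0,0,0,0,5,0,0,0,0,5,0,0,0,0,5,0,0,0,0], squeeze=50)

```text
t: 64.0
eef_pos: [0.4651, 0.2902, 0.0642]
tool_rot: [0.008, -0.322, 0.946, 0.018]
contact_force: [-0.8, 1.3, -1.5]
gripper_width: 0.153
```

Run:
```python
from h import *
togo([.464,.289,.064],-52)
```

```text
t=64.00 eef=[0.4651 0.2902 0.0642] q=[-0.49  0.49 -0.21  2.    0.12  0.64  1.46] jawyaw=127.7 toolz=[ 0.005  0.039 -0.999] F=[-0.8  1.3 -1.5] w=0.153
  tool-shift [ 1.6 -0.3  0.2] roll(tool) -0.3
```

>>> apply_moves(increments=[5,0,0,0,8,5,0,0,0,8,5,0,0,0,8,5,0,0,0,8,5,0,0,0,8,5,0,0,0,8,5,0,0,0,8,5,0,0,0,8,5,0,0,0,8,5,0,0,0,8])

```text
t: 65.25
eef_pos: [0.4647, 0.2891, 0.0642]
tool_rot: [-0.005, 0.381, 0.924, 0.017]
contact_force: [0.1, 0.4, -2.1]
gripper_width: 0.151
```

Run:
```python
from h import *
togo([.464,.289,.064],42)
```

```text
t=65.25 eef=[0.4647 0.2891 0.0642] q=[-0.78  0.49  0.16  2.02 -0.18  0.62  0.29] jawyaw=45.1 toolz=[ 0.003  0.036 -0.999] F=[ 0.1  0.4 -2.1] w=0.151
  tool-shift [ 0.4 -0.6  0.2] roll(tool) 3.1
```

>>> apply_moves(increments=[5,0,0,0,2,5,0,0,0,2,5,0,0,0,0])

```text
t: 65.62
eef_pos: [0.4647, 0.2891, 0.0642]
tool_rot: [-0.006, 0.413, 0.91, 0.017]
contact_force: [-0.7, 0.6, -1.4]
gripper_width: 0.156
```

Run:
```python
from h import *
togo([.464,.289,.064],42)
```

```text
t=65.62 eef=[0.4647 0.2891 0.0642] q=[-0.8   0.49  0.18  2.02 -0.19  0.63  0.23] jawyaw=41.2 toolz=[ 0.003  0.036 -0.999] F=[-0.7  0.6 -1.4] w=0.156
  tool-shift [ 0.4 -0.6  0.2] roll(tool) -0.8
```

Open gently, rise, and move aside to check.

>>> apply_moves(increments=[30,0,0,0,0,40,0,0,0,0,40,0,0,0,0,40,0,0,-8,0,40,0,0,-20,0,40,0,0,-35,0,40,0,0,-40,0,0,0,0,-30,0,0,0,0,0,0])

```text
t: 66.75
eef_pos: [0.4653, 0.2836, 0.2043]
tool_rot: [-0.005, 0.413, 0.91, 0.018]
contact_force: [0.5, 0.4, 0.1]
gripper_width: 0.048
```

Run:
```python
from h import *
p,d=read_camera("scene");cv2.imwrite("pics/s15.png",cv2.resize(p[180:330,380:540],None,fx=4,fy=4));w=world("scene",d)
m=(d>0)&(w[...,0]>.42)&(w[...,0]<.52)&(w[...,1]>.24)&(w[...,1]<.34)&(w[...,2]>.075)&(w[...,2]<.098)
q=w[m];print(m.sum(),cv2.minAreaRect((q[:,:2]*1000).astype(np.float32)))
togo([.504,.4065,.13],85)
```

```text
184 ((463.4107971191406, 288.68994140625), (17.36492919921875, 46.23180389404297), 44.074363708496094)
t=66.80 eef=[0.4645 0.2832 0.2029] q=[-0.84  0.28  0.24  1.93 -0.12  0.92  0.17] jawyaw=41.2 toolz=[ 0.004  0.036 -0.999] F=[-0.8 -0.9 -0.5] w=0.003
  tool-shift [ 65.  108.9  77.5] roll(tool) -43.8
```

View pics/s15.png

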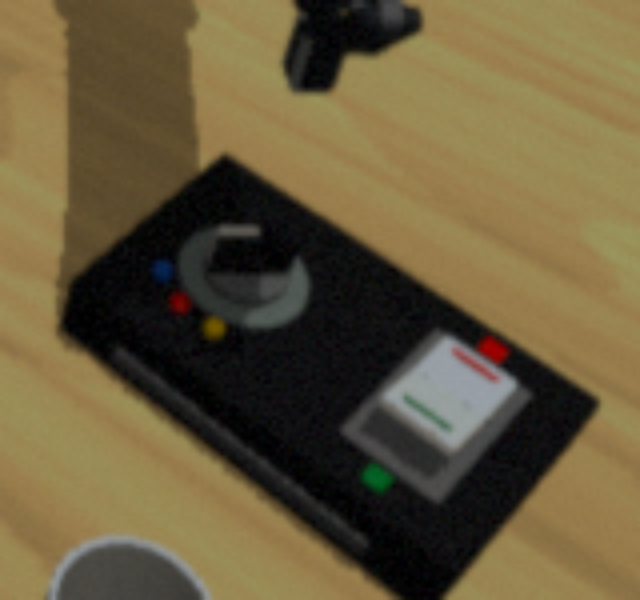

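Run:
```python
from h import *
for cam in("scene","top"):
    p,d=read_camera(cam);hsv=cv2.cvtColor(p,cv2.COLOR_BGR2HSV);w=world(cam,d)
    reg=(d>0)&(w[...,0]>.44)&(w[...,0]<.54)&(w[...,1]>.22)&(w[...,1]<.36)&(w[...,2]>.04)&(w[...,2]<.066)
    for n,(a,b) in dict(blue=(98,125),yellow=(20,35),red=(0,8)).items():
        m=reg&(hsv[...,0]>=a)&(hsv[...,0]<=b)&(hsv[...,1]>130)&(hsv[...,2]>40)
        if m.sum()<3: print(cam,n,m.sum());continue
        v,u=np.nonzero(m);P=ray(cam,u.mean(),v.mean(),.055);dl=P[:2]-[.4637,.2887 if cam=="scene" else .2877]
        print(cam,n,m.sum(),P.round(4),np.degrees(np.arctan2(dl[1],dl[0])).round(1),np.linalg.norm(dl).round(4))
    m=(d>0)&(w[...,0]>.42)&(w[...,0]<.52)&(w[...,1]>.24)&(w[...,1]<.34)&(w[...,2]>.08)&(w[...,2]<.098)&(hsv[...,2]>100)
    if m.sum()>2:
        q=w[m];print(cam,'white',m.sum(),q.mean(0).round(4))
```

```text
scene blue 23 [0.4928 0.2546 0.055 ] -49.5 0.0448
scene yellow 28 [0.507  0.2967 0.055 ] 10.5 0.0441
scene red 22 [0.5062 0.2735 0.055 ] -19.7 0.0451
top blue 16 [0.4928 0.2549 0.055 ] -48.4 0.0439
top yellow 18 [0.5074 0.2965 0.055 ] 11.3 0.0446
top red 14 [0.5051 0.2738 0.055 ] -18.6 0.0437
top white 9 [0.4703 0.2797 0.0904]
```

```bash
python3 newpos.py
python3 - <<'E'
from h import *
p,d=read_camera("top");cv2.imwrite("pics/t16.png",p)
E
```

```text
top 0.69 622 [622.7 106.9] [153.8  38. ] 8.2 pca 8.6 ztop 0.0827
top 0.58 710 [643.3 -50.7] [161.2  47.2] 6.1 pca 7.5 ztop 0.0826
scene 0.84 867 [643.1 -46.9] [162.2  41.7] 8.3 pca 6.9 ztop 0.0817
scene 0.63 1063 [626.8 101.1] [163.5  62.7] 8.0 pca 7.3 ztop 0.0818
```

View pics/t16.png

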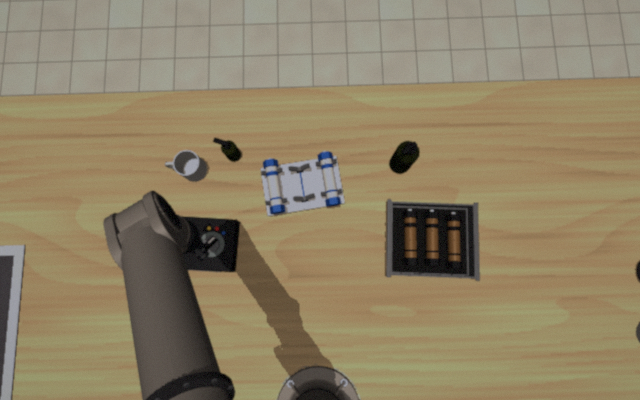

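Both new cartridges are seated (273,186; 329,180), and the used ones lie in the tub. I'll zoom on the dial in this picture.

```bash
python3 -c "
import cv2;p=cv2.imread('pics/t16.png');cv2.imwrite('pics/t16z.png',cv2.resize(p[215:275,180:245],None,fx=9,fy=9,interpolation=2))"
python3 - <<'E'
from h import *
togo([.5044,.4065,.12],85)
E
```

```text
t=67.15 eef=[0.4634 0.2826 0.2004] q=[-0.84  0.29  0.24  1.93 -0.12  0.91  0.17] jawyaw=41.2 toolz=[ 0.     0.033 -0.999] F=[-0.6 -0.1 -0.3] w=-0.004
  tool-shift [ 64.2 110.6  84.5] roll(tool) -43.8
```

View pics/t16z.png

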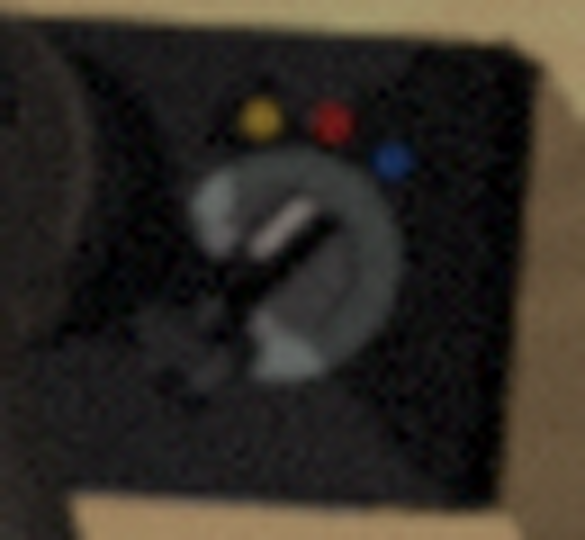

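The pointer (285,225) aims at the blue pin (390,160). Now to the rocker's green end.

>>> apply_moves(increments=[0,10,18,0,0,0,15,26,5,0,0,16,28,10,0,0,14,24,15,0,0,8,12,15,0,0,0,0,10,-9,0,0,0,5,-9,0,0,0,0,-9,0,0,0,0,-9,0,0,0,0,-8,0,0,0,0,0])

```text
t: 68.53
eef_pos: [0.5038, 0.4248, 0.1366]
tool_rot: [-0.003, 0.026, 0.999, 0.019]
contact_force: [1.1, -0.5, 0.1]
gripper_width: 0.003
```

Run:
```python
from h import *
togo([.5044,.4065,.064],85)
```

```text
t=68.53 eef=[0.5038 0.4248 0.1366] q=[-0.78  0.53  0.    1.7  -0.04  0.89  0.76] jawyaw=87.0 toolz=[-0.004  0.038 -0.999] F=[ 1.1 -0.5  0.1] w=0.003
  tool-shift [ -2.  -21.   71.9] roll(tool) 2.0
```

>>> apply_moves(increments=[0,-2,-11,10,2,0,0,-9,15,0,0,0,0,13,0,0,0,0,10,0,0,0,0,8,0,0,0,0,0,0])

```text
t: 69.28
eef_pos: [0.5047, 0.4059, 0.0749]
tool_rot: [-0.003, 0.048, 0.999, 0.018]
contact_force: [-1.4, -1.1, 1.2]
gripper_width: -0.002
```

Run:
```python
from h import *
togo([.5044,.4065,.064],85)
```

```text
t=69.28 eef=[0.5047 0.4059 0.0749] q=[-0.76  0.6   0.01  1.76 -0.05  0.76  0.75] jawyaw=84.5 toolz=[-0.004  0.037 -0.999] F=[-1.4 -1.1  1.2] w=-0.002
  tool-shift [ 0.3  0.2 10.9] roll(tool) -0.5
```

>>> apply_moves(increments=[0,0,0,5,0,0,0,0,5,0,0,0,0,3,0,0,0,0,3,0])

```text
t: 69.78
eef_pos: [0.5048, 0.4074, 0.0637]
tool_rot: [-0.003, 0.048, 0.999, 0.019]
contact_force: [-8.2, -9.5, 32.4]
gripper_width: -0.001
```

>>> apply_moves(increments=[0,0,0,-15,0,0,0,0,-30,0,0,0,0,-40,0,0,0,0,-50,0,0,10,-10,-30,0,0,25,-35,-20,0,0,25,-35,0,0,0,20,-25,0,0,0,0,0,0,0])

```text
t: 70.9
eef_pos: [0.4133, 0.3027, 0.2535]
tool_rot: [-0.001, 0.047, 0.999, 0.021]
contact_force: [0.4, 0.6, 1.8]
gripper_width: 0.001
```

```bash
python3 look.py; python3 newpos.py
python3 - <<'E'
from h import *
p,d=read_camera("scene");cv2.imwrite("pics/s17.png",p);cv2.imwrite("pics/s17z.png",cv2.resize(p[200:330,380:540],None,fx=4,fy=4))
togo([.4,.3,.3])
E
```

```text
top 203 [-0.118 -0.024]
scene 803 [-0.26   0.012]
top 0.65 672 [625.6 108.5] [160.4  43.4] 8.0 pca 8.0 ztop 0.0825
top 0.61 702 [644.2 -50.8] [162.2  43.5] 8.1 pca 8.0 ztop 0.0826
scene 0.95 1034 [627.8 100.8] [160.4  63.3] 8.0 pca 7.4 ztop 0.0816
scene 0.88 873 [643.5 -49.3] [161.4  46.7] 7.9 pca 6.6 ztop 0.0817
scene 0.48 7384 [469.4 344.9] [239.  154.5] 85.1 pca 84.9 ztop 0.0759
t=71.25 eef=[0.4148 0.3047 0.2528] q=[-0.75  0.18  0.01  1.93 -0.04  1.01  0.77] jawyaw=84.7 toolz=[-0.001  0.043 -0.999] F=[-0.3  0.1  0.2] w=-0.001
  tool-shift [ 14.5  -4.1 -47.3]
```

View pics/s17.png

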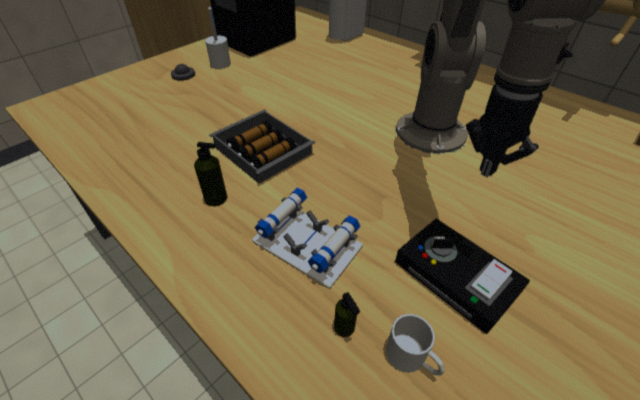

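View pics/s17z.png

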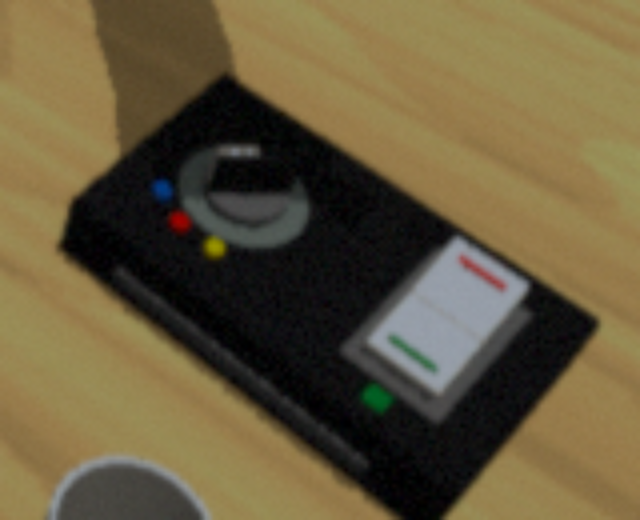

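The rocker is on (green end down at 415,355), the pointer is at blue, both new cartridges are seated, and the robot is clear. Handing in.

```bash
python3 -c "
from station import *
print(hand_in())"
```

```text
the job is handed in; nothing more can be done
None
```

The job is done in the order you asked, and I handed it in at about 71 s of the 210 s.

1. **Rocker off:** I pressed the red end first. The depth reading then showed it tilted fully over (slope +0.25).
2. **Used cartridges:** all three lie flat, side by side, in the grey tub.
3. **New cartridges:** two were present. They are seated in the two outer cradles, caps outside the saddles. Both have the same 8° yaw as the rack and cap tops about 82 mm up, which fits a seated height.
4. **Dial:** I turned it about 86° clockwise, which is the 1.5 click. From above, the white pointer aims at the blue pin.
5. **Rocker on:** I pressed the green end last. The scene camera then read a slope of −0.26, which is fully over.

The bottles and mug look unmoved in the last picture, nothing fell, and the arm was clear at hand-in.

These readings were off or disagreed:
- **Cameras:** the two cameras differ by 2 to 4 mm in y, so I used values between them.
- **Last rocker check:** the top camera gave a slope of only −0.12, from far fewer points than the scene camera, probably because the arm partly hid the rocker.
- **Dial angle:** the bar's measured direction (−46°) and the pin's (about −49°) differ by about 3°, well under the 28.6° between clicks.
- **Tool tilt:** the tool drifted a few degrees from vertical during the run. I corrected part of it, and it did not seem to affect the placements.

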